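# Sort drive parts into their sample-marked trays

### The arm

A 6-joint arm with a two-finger parallel gripper is mounted at the origin on a cart in front of the work surface, level with it; the furniture and walls round the work are solid. World frame = base frame: x ahead of the robot, y to its left, z up, the work surface at z = 0. Lengths are in mm, angles in degrees, forces in N, time in s.
With the tool pointing down it reaches from about 300 to 850 mm from the base axis. Payload 4.2 kg.
Tool frame: the origin (TCP) lies midway between the tips of the shut fingers; the grasp point (between the pads) lies 19 mm behind it; x points along the fingers, y is the direction in which the jaws open and shut, and the axes are right-handed (so a half turn about x gives the same grasp; the last joint's range is limited). The gripper opens to 91 mm and grips with 3 to 60 N. Pads are 32 mm wide; open, the fingers measure 118 mm over their backs; the gripper's body (76 mm by 178 mm) begins 60 mm behind the grasp point.
Start: joints at [70.989, 18.312, 89.639, -0, 72.044, -1.146], TCP at [176.397, 547.294, 183.676] pointing down, gripper open.
Joint ranges: [-177.97, 177.97], [-48.28, 115.42], [12.27, 149.76], [-77.06, 257.06], [2.81, 150.46], [-146.56, 146.56]. Speed limits (degrees/s): [147.25, 147.25, 180, 180, 180, 180].

### API

Orientations are given as [roll, pitch, yaw] about the fixed x, y, z axes, in that order (R = Rz(yaw) Ry(pitch) Rx(roll)).
In Python, from workcell import * gives the robot as it stands.
- The arm moves only by the shell command python3 -m handwheel 'ROWS' [FORCE]. ROWS is a JSON object of lists of equal length, an entry for each row: "gripper": the closure, from 0 (fully open) to 1 (shut); "offset": the shift along the tool's x, y, z in mm, a list of three; "rot": the turn, a rotation vector about the tool's x, y, z in degrees, a list of three. A call has 1 to 5 rows; each row is the pose to reach, as a shift and turn from the pose commanded when the call began, along the tool's axes at that moment; what a row does not reach only later rows make up. A row lasts 1/12 s, in which the tool goes at most 41.7 mm and 7.16 degrees, less where a joint would pass 70% of its speed; a pose out of reach is approached as far as the arm can. A call with a gripper value outside its range is refused whole. The fingers move at their own pace and stop on an object; FORCE is the grip in N (left out, the last holds). Time passes only in rows, so rows that repeat a pose let the fingers close. It gives the time, the measured TCP pose, the force and the opening at its end, in the units of the state.
- state(): the state, without advancing time (a new reading comes with each control period).
- grab_frame(name): name is "scene" or "top"; returns the picture (400x640x3 uint8, red, green, blue); there is no depth.
- camera_params(name): a dict with "fx", "fy", "cx", "cy" (pixels), "position" and "attitude" of the camera in the world. Camera axes: x right, y up, looking along -z (the intrinsics and any distortion apply to the point x, -y, -z); pixel columns grow to the right and rows downward; lengths in mm; the calibration is good to about 2 mm. A picture is of the moment at which its call begins. camera_params takes no time and is no camera call.
- job_done(): hands the job in, once; it reports no verdict.
The state is a dict: "time_s": time; "qpos": joint angles; "qvel": joint speeds; "effort": joint torques, N m; "ee_pos": TCP position; "ee_rot": TCP orientation; "force": force on the tool from outside, world axes, zero at the start; "torque": the same for the moment, N m; "gripper_width": finger opening in mm.
Only numpy, scipy, OpenCV 4.12 (cv2) and the standard library are available. Lean on these libraries where they do the work, as an engineer would, in place of code of your own. Each camera call takes 0.05 s, during which the arm holds its last target.

### The job

Sort the four loose parts (a ball bearing, a shaft coupling and two screw terminal blocks) that lie on the bench outside the three grey trays, each into the tray that already holds a fixed sample of its kind: the bearing with the bearing, the coupling with the coupling, both terminal blocks with the terminal block. Each part must end lying on the tray's floor the same way up as it is now (bearing and terminal blocks flat, coupling standing), released and at rest.

Things in the scene. Friction and masses are not known exactly. Their poses are not given: they have to be found in the camera images.
- bearing: Ball bearing, steel with a black seal, 35 mm across and 11 mm high, lying flat. Loose. Origin: centre of its underside; z up. Round the parts the bench holds fixed circuit boards (up to 55 mm high) and a fixed black lead and clamp (up to 80 mm); 25 mm beside each part is free. Carry parts at 110 mm or more.
- coupling: Shaft coupling, bare aluminium cylinder 26 mm across and 30 mm high with slits and dark screws, standing on end. Loose. Origin: centre of its underside; z up.
- terminal_long: Five-pole screw terminal block, the longer one: 14 mm (its x) by 26 mm (its y), 12 mm high. Loose. Origin: centre of its underside; z up.
- terminal_short: Four-pole screw terminal block, the shorter one, with four tall dark wire openings on a side: 12 mm (its x) by 21 mm (its y), 14 mm high. Loose. Origin: centre of its underside; z up.
- tray_bearings: Tray for bearings: shallow open grey plastic tray, fixed, 110 (x) by 140 mm (y), walls 3 mm thick, floor 3 mm thick, rim 22 mm above the bench. Origin: centre of its underside; z up; front is -x, with a black label holder. The trays differ only in the sample fixed at x = +30 mm, y = 0: here a bearing like the loose one. Floor free for x -50 to +10, y -65 to +65 mm.
- tray_couplings: Tray for couplings: shallow open grey plastic tray, fixed, 110 (x) by 140 mm (y), walls 3 mm thick, floor 3 mm thick, rim 22 mm above the bench. Origin: centre of its underside; z up; front is -x, with a black label holder. The trays differ only in the sample fixed at x = +30 mm, y = 0: here a coupling like the loose one. Floor free for x -50 to +10, y -65 to +65 mm.
- tray_terminals: Tray for the two terminal blocks: shallow open grey plastic tray, fixed, 110 (x) by 140 mm (y), walls 3 mm thick, floor 3 mm thick, rim 22 mm above the bench. Origin: centre of its underside; z up; front is -x, with a black label holder. The trays differ only in the sample fixed at x = +30 mm, y = 0: here a green terminal block 14x21x12 mm. Floor free for x -50 to +10, y -65 to +65 mm.
Things that resemble listed ones, but are neither listed nor needed, are in the scene too. Several things look just like the bearing: the one meant starts farthest to the robot's right.

How it is judged:
By the outcome, as a careful person would: the job done as asked, in the order asked, and still so for the second after the job is handed in, with the robot touching nothing.
It also fails if it takes over 93 s, if anything falls off the work surface, if the arm or the gripper's body presses on something with over 40 N, if the wrist force passes 120 N, or if a joint passes its speed limit or range.

## Working session

There is one attempt and no reset: what is moved stays moved. The work goes in short steps, Python scripts to look and compute and a shell command to move; the robot and the scene stay as the last step left them, time stands still between calls to the robot, and variables do not carry over. Pictures are saved under pics/ and viewed, and the job is handed in when it is done.

```bash
mkdir -p pics; ls
python3 - <<'E'
from workcell import *
import cv2
print(state())
for n in("scene","top"):
    print(n,camera_params(n))
    f=grab_frame(n); cv2.imwrite(f"pics/{n}0.png",f[:,:,::-1])
E
```

```text
pics
{'time_s': 0.0, 'qpos': array([ 7.09888627e+01,  1.83485820e+01,  8.97066112e+01, -1.56203894e-03,
        7.20448483e+01, -1.14726347e+00]), 'qvel': array([ 0.01552183,  0.11881439,  0.0109313 ,  0.11056453,  0.02196529,
       -0.06628061]), 'effort': array([-2.04938013e-03, -4.12467742e+01, -2.31966573e+01,  7.28021446e-02,
        4.57935117e-02, -1.47830319e-04]), 'ee_pos': array([176.22015074, 546.73129173, 182.84961867]), 'ee_rot': array([ -90.29676588,   89.89994755, -108.16015689]), 'force': array([-0.17009053,  0.04436878,  0.47320786]), 'torque': array([-0.00415203,  0.04609241, -0.04825399]), 'gripper_width': 91.44251871645761}
scene {'fx': 449.33839371380657, 'fy': 449.33839371380657, 'cx': 322.3983797421994, 'cy': 201.23322551964145, 'position': array([-178.8305963 , -812.12643889,  550.87243508]), 'attitude': array([ 62.15127805,   0.74726552, -45.10201358])}
top {'fx': 411.45321306945027, 'fy': 411.45321306945027, 'cx': 315.68941201264226, 'cy': 194.49703833476818, 'position': array([ 378.50805909, -105.60950156,  885.4014002 ]), 'attitude': array([ 11.79352706,   0.19506635, -84.29433794])}
```

View pics/scene0.png

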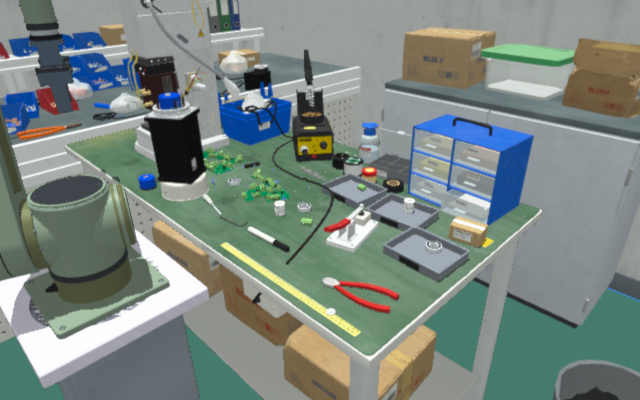

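View pics/top0.png

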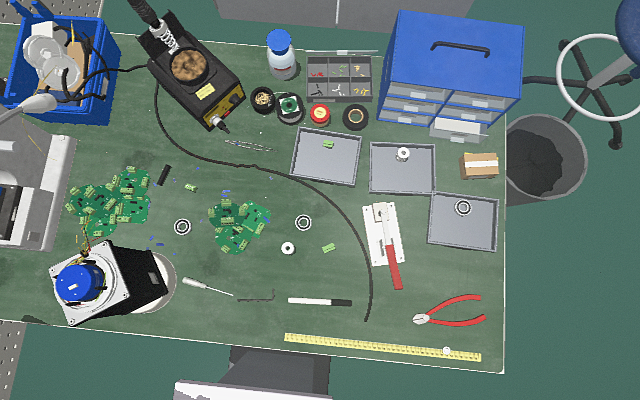

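Run:
```python
import cv2
t=cv2.imread("pics/top0.png"); s=cv2.imread("pics/scene0.png")
def c(im,x0,y0,w,h,k,n): cv2.imwrite(f"pics/{n}.png",cv2.resize(im[y0:y0+h,x0:x0+w],None,fx=k,fy=k,interpolation=cv2.INTER_CUBIC))
c(t,150,160,200,120,4,"c1"); c(t,280,120,230,150,3.4,"c2"); c(s,190,140,160,110,5,"c3"); c(s,300,160,180,130,4.4,"c4"); c(t,400,300,110,75,6,"c5")
```

```text
(no output)
```

View pics/c1.png

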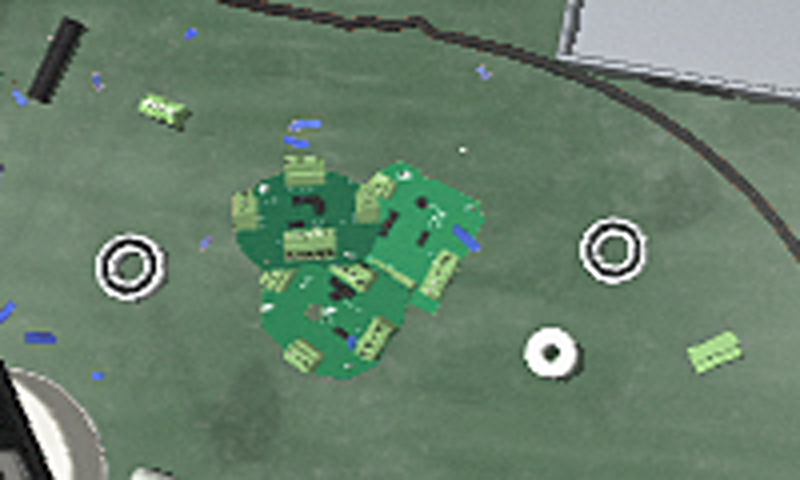

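View pics/c2.png

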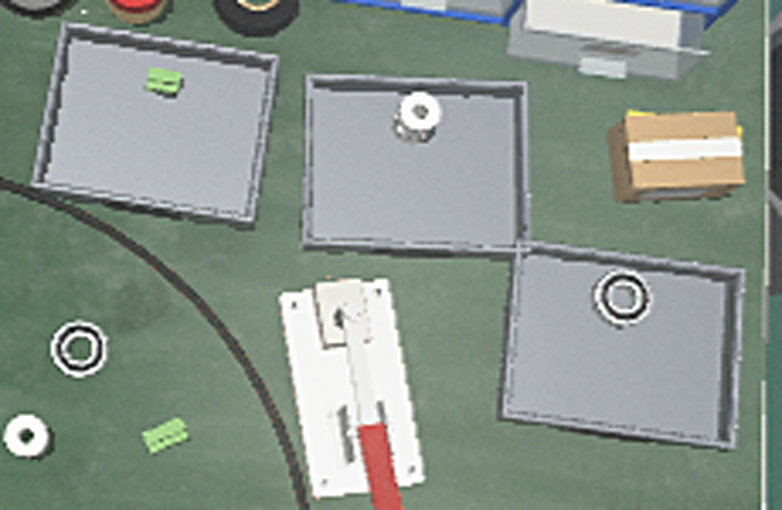

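View pics/c3.png

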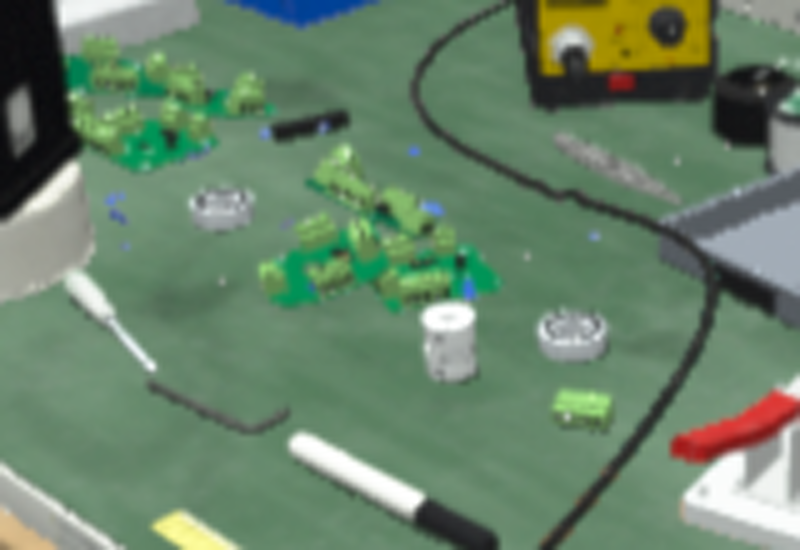

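View pics/c4.png

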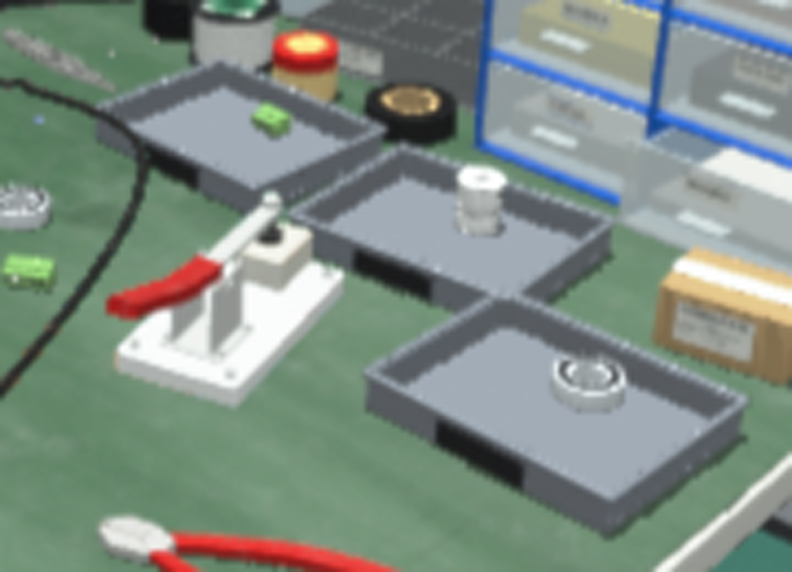

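View pics/c5.png

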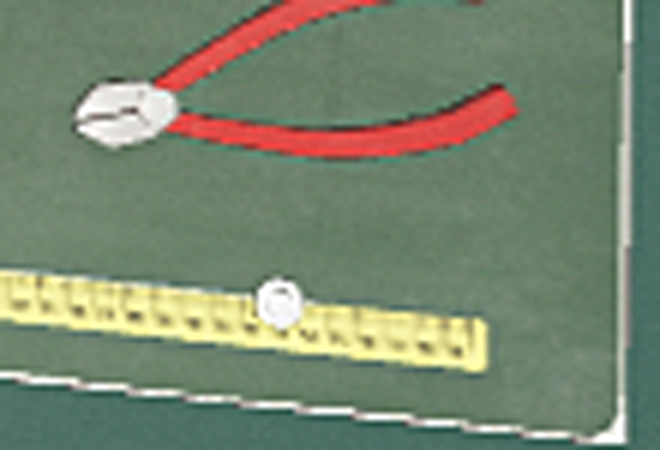

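```bash
cat > h.py <<'E'
from workcell import *
import numpy as np, cv2
from scipy.spatial.transform import Rotation as R
def ray(n,u,v):
    c=camera_params(n); d=np.array([(u-c["cx"])/c["fx"],-(v-c["cy"])/c["fy"],-1])
    return c["position"],R.from_euler('xyz',c["attitude"],degrees=True).apply(d)
def pw(n,u,v,z):
    p,d=ray(n,u,v); return p+d*(z-p[2])/d[2]
def proj(n,P):
    c=camera_params(n); q=R.from_euler('xyz',c["attitude"],degrees=True).inv().apply(np.array(P)-c["position"])
    q=np.atleast_2d(q); return np.c_[c["cx"]+c["fx"]*q[:,0]/-q[:,2], c["cy"]-c["fy"]*q[:,1]/-q[:,2]]
E
python3 - <<'E'
from h import *
np.set_printoptions(precision=1,suppress=True)
def c1(x,y): return x/4+150-.4,y/4+160-.4
def c2(x,y): return x/3.4+280-.4,y/3.4+120-.4
def c3(x,y): return x/5+190-.4,y/5+140-.4
def c4(x,y): return x/4.4+300-.4,y/4.4+160-.4
for n,p,z in [("bearing",(613,250),11),("decoy",(130,268),11),("coup",(551,352),30),("long",(715,352),12),("longA",(690,362),12),("longB",(740,341),12),("short",(163,110),14)]:
    print(n,pw("top",*c1(*p),z))
for n,p,z in [("bearing",(573,326),11),("coup",(449,314),30),("long",(584,401),12)]:
    print("s",n,pw("scene",*c3(*p),z))
for n,q,s,z in [("term",[(65,25),(278,57),(250,226),(35,186)],(163,76),15),("coup",[(305,75),(526,83),(523,255),(303,247)],(420,111),33),("bear",[(518,243),(744,268),(733,446),(500,418)],(623,297),14)]:
    w=np.array([pw("top",*c2(*p),22) for p in q]); m=w.mean(0)
    ax=(w[0]+w[1]-w[2]-w[3])/2; ay=(w[0]+w[3]-w[1]-w[2])/2
    print(n,m,np.linalg.norm(ax),np.linalg.norm(ay),"yaw",np.degrees(np.arctan2(ax[1],ax[0])),np.degrees(np.arctan2(-ay[0],ay[1])),"sample",pw("top",*c2(*s),z))
print("tcp",state()["ee_pos"],R.from_euler('xyz',state()["ee_rot"],degrees=True).as_matrix())
E
```

```text
bearing [497.1 -63.1  11. ]
decoy [461.9 192.8  11. ]
coup [438.5 -37.8  30. ]
long [ 448.3 -122.5   12. ]
longA [ 441.8 -109.9   12. ]
longB [ 455.4 -135.1   12. ]
short [548.7 188.2  14. ]
s bearing [494.6 -66.   11. ]
s coup [437.1 -38.5  30. ]
s long [ 445.4 -126.3   12. ]
term [646.2 -98.   22. ] 112.19740569898153 139.61025719227365 yaw -4.166822191731282 -4.280447744610721 sample [680.2 -98.9  15. ]
coup [ 634.9 -264.1   22. ] 113.92061058034432 140.61101268215586 yaw 2.468306993333296 3.4943711102712145 sample [ 666.8 -263.8   33. ]
bear [ 532.8 -400.1   22. ] 111.90407650516843 142.21304700734558 yaw -3.084530412157341 -1.0203465207429459 sample [ 563.3 -401.7   14. ]
tcp [176.2 546.8 183. ] [[-0.   0.3  1. ]
 [-0.   1.  -0.3]
 [-1.  -0.  -0. ]]
```

Run:
```python
import cv2
t=cv2.imread("pics/top0.png")
def c(im,x0,y0,w,h,k,n): cv2.imwrite(f"pics/{n}.png",cv2.resize(im[y0:y0+h,x0:x0+w],None,fx=k,fy=k,interpolation=cv2.INTER_CUBIC))
c(t,170,170,40,30,20,"d1"); c(t,280,210,60,45,13,"d2")
```

```text
(no output)
```

View pics/d1.png

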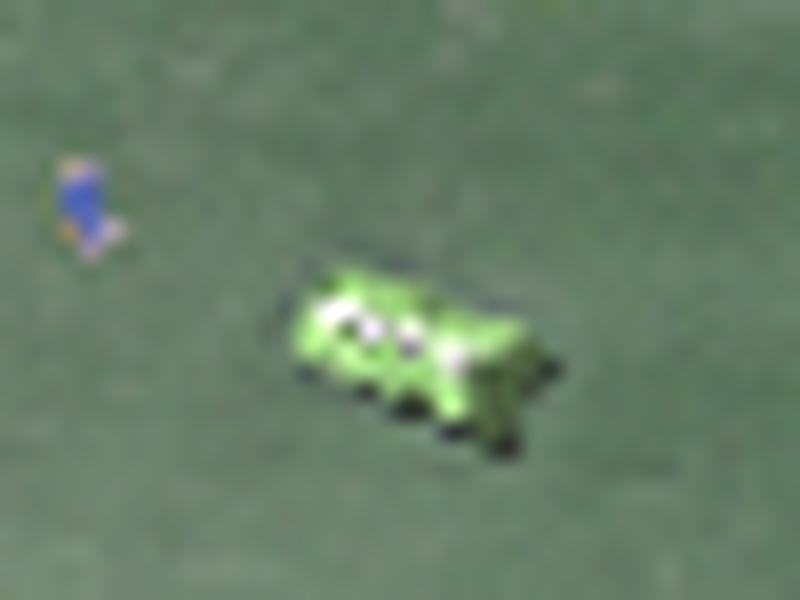

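View pics/d2.png

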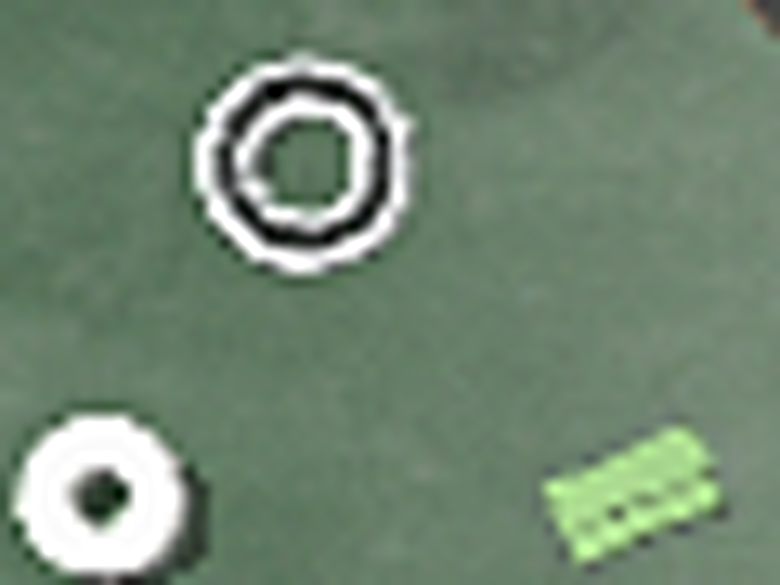

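```bash
python3 - <<'E'
from h import *
p=state()["ee_pos"]
for n in("top","scene"): print(n,proj(n,[p,p+[0,0,80],p+[0,0,200]]).round())
def d1(x,y): return x/20+170-.5,y/20+170-.5
q=[pw("top",*d1(*a),14) for a in[(300,348),(335,275),(530,328),(465,410)]]
q=np.array(q);print(q.round(1),q.mean(0)); e=(q[2]+q[3]-q[0]-q[1])/2; print(np.linalg.norm(e),np.degrees(np.arctan2(e[1],e[0])))
def d2(x,y): return x/13+280-.5,y/13+210-.5
q=np.array([pw("top",*d2(*a),12) for a in[(580,562),(545,487),(683,425),(722,492)]]);print(q.round(1),q.mean(0)); e=(q[2]+q[3]-q[0]-q[1])/2; print(np.linalg.norm(e),np.degrees(np.arctan2(e[1],e[0])))
print(pw("top",*d2(305,164),11),pw("top",*d2(101,496),30))
E
python3 - <<'E'
import cv2
s=cv2.imread("pics/scene0.png");t=cv2.imread("pics/top0.png")
cv2.imwrite("pics/e1.png",cv2.resize(s[60:220,60:340],None,fx=2.8,fy=2.8,interpolation=cv2.INTER_CUBIC))
E
```

```text
top [[ -99.  367.]
 [-155.  379.]
 [-274.  403.]]
scene [[ 68. 118.]
 [ 59.  89.]
 [ 46.  42.]]
[[547.9 201.   14. ]
 [556.3 198.5  14. ]
 [552.6 176.4  14. ]
 [542.8 182.   14. ]] [549.90382958 189.47071506  14.        ]
21.003823665365086 -102.11405045330693
[[ 436.8 -114.6   12. ]
 [ 448.2 -107.8   12. ]
 [ 460.5 -129.2   12. ]
 [ 450.3 -136.5   12. ]] [ 448.92282631 -122.04793422   12.        ]
25.173078556546542 -59.24429476149974
[497.0745194  -63.38240746  11.        ] [438.362893   -37.62168399  30.        ]
```

View pics/e1.png

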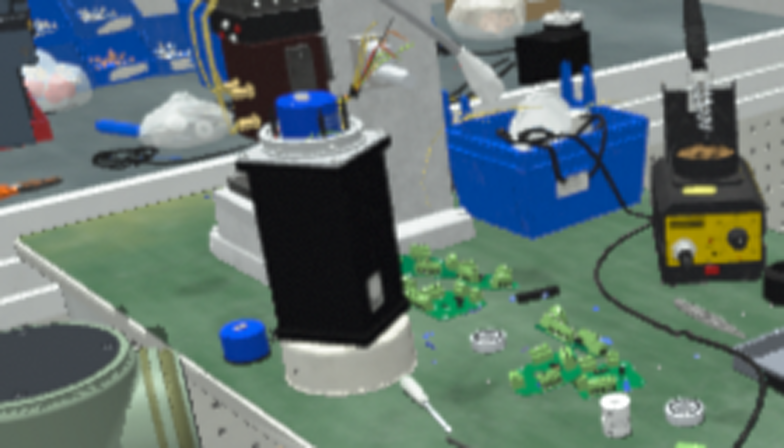

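Run:
```python
from h import *
np.set_printoptions(precision=0,suppress=True)
b=pw("scene",185,190,0); print("base scene",b)
print("base edge top", pw("top",176,280,20),pw("top",150,311,20))
for h in range(100,420,40): print(h, pw("scene",169,100,h), pw("top",80,284,h))
print("pillar"); 
for h in (0,100,300,500): print(h,pw("top",70,140,h),pw("top",45,245,h))
print(pw("scene",213,150,0),pw("scene",135,150,0), pw("scene",148,181,0),"soldering",pw("top",240,125,0),pw("top",150,60,100))
```

```text
base scene [339. 253.   0.]
base edge top [350. 184.  20.] [284. 226.  20.]
100 [604. 801. 100.] [328. 335. 100.]
140 [535. 658. 140.] [330. 312. 140.]
180 [465. 515. 180.] [333. 290. 180.]
220 [396. 372. 220.] [336. 267. 220.]
260 [326. 229. 260.] [338. 245. 260.]
300 [257.  85. 300.] [341. 223. 300.]
340 [187. -58. 340.] [343. 200. 340.]
380 [ 118. -201.  380.] [346. 178. 380.]
pillar
0 [633. 482.   0.] [394. 483.   0.]
100 [604. 416. 100.] [393. 417. 100.]
300 [547. 283. 300.] [389. 284. 300.]
500 [489. 150. 500.] [385. 151. 500.]
[563. 458.   0.] [380. 654.   0.] [295. 385.   0.] soldering [706. 104.   0.] [794. 288. 100.]
```

```bash
cat > go.py <<'E'
import sys; from h import *
s=state(); M=R.from_euler('xyz',s["ee_rot"],degrees=True)
yaw=np.degrees(np.arctan2(M.as_matrix()[1,1],M.as_matrix()[0,1]))
t=np.array([float(a) for a in sys.argv[1:4]]); 
print("t",round(s["time_s"],2),"now",s["ee_pos"].round(1),"yaw",round(yaw,1),"w",round(s["gripper_width"],1),"F",s["force"].round(1))
print("offset",M.inv().apply(t-s["ee_pos"]).round(1), end=" ")
if len(sys.argv)>4:
    ty=float(sys.argv[4]); 
    d=(yaw-ty+180)%360-180; print("rotx",round(d,1),"or",round(d-360*np.sign(d),1),end=" ")
    D=R.from_euler('z',ty,degrees=True).as_matrix()@np.array([[0,0,1],[0,1,0],[-1,0,0]])
    print("rotvec",(M.inv()*R.from_matrix(D)).as_rotvec(degrees=True).round(1),end="")
print()
E
python3 go.py 497 -63 150 -76
python3 -m handwheel '{"gripper":[0,0,0,0,0],"offset":[[-45,0,0],[-90,0,0],[-135,0,0],[-177,0,0],[-177,0,0]],"rot":[[7,0,0],[14,0,0],[21,0,0],[28,0,0],[35,0,0]]}' 20; python3 go.py 497 -63 360 -76
```

```text
t 0.1 now [176.2 546.8 183. ] yaw 72.1 w 91.1 F [-0.2 -0.1 -0.3]
offset [  33.7 -481.9  492.4] rotx 148.1 or -211.9 rotvec [58.1  0.   0.1]
time_s: 0.52
ee_pos: [176.9, 549.0, 367.8]
ee_rot: [124.6, 89.3, 71.4]
force: [-0.2, 0.4, 0.8]
gripper_width: 91.2
t 0.52 now [176.9 549.  367.8] yaw 36.8 w 91.2 F [-0.2  0.4  0.8]
offset [   2.3 -110.3  681.8] rotx 112.8 or -247.2 rotvec [22.8 -0.5 -0.5]
```

```bash
sed -i "s/from_euler('z',ty,/from_euler('z',ty-90,/" go.py
python3 -m handwheel '{"gripper":[0.2,0.4,0.4,0.4,0.4],"offset":[[0,-6,40],[0,-13,80],[0,-20,120],[0,-26,160],[0,-33,200]],"rot":[[7,0,0],[14,0,0],[21,0,0],[28,0,0],[35,0,0]]}'; python3 go.py 497 -63 360 -76
```

```text
time_s: 0.93
ee_pos: [271.1, 366.1, 360.2]
ee_rot: [-17.3, 90.0, -105.5]
force: [1.7, 0.2, 0.4]
gripper_width: 60.7
t 0.93 now [271.1 366.1 360.2] yaw 1.8 w 60.7 F [1.7 0.2 0.4]
offset [4.000e-01 2.120e+02 4.361e+02] rotx 77.8 or -282.2 rotvec [77.8  0.  -0. ]
```

```bash
python3 -m handwheel '{"gripper":[0.45,0.45,0.45,0.45,0.45],"offset":[[0,18,36],[0,36,72],[0,54,108],[0,72,144],[0,90,180]],"rot":[[7,0,0],[14,0,0],[21,0,0],[28,0,0],[35,0,0]]}'; python3 go.py 497 -63 360 -76
```

```text
time_s: 1.35
ee_pos: [367.6, 189.5, 360.5]
ee_rot: [-68.4, 90.0, 168.5]
force: [0.7, 0.6, 0.2]
gripper_width: 50.2
t 1.35 now [367.6 189.5 360.5] yaw -33.2 w 50.2 F [0.7 0.6 0.2]
offset [  0.4 246.5 140.5] rotx 42.8 or -317.2 rotvec [42.8  0.   0. ]
```

```bash
python3 -m handwheel '{"gripper":[0.45,0.45,0.45,0.45,0.45],"offset":[[0,35,20],[0,70,40],[0,105,60],[0,140,80],[0,175,100]],"rot":[[7,0,0],[14,0,0],[21,0,0],[28,0,0],[35,0,0]]}'; python3 go.py 497 -63 120 -76
```

```text
time_s: 1.77
ee_pos: [460.4, 10.4, 360.4]
ee_rot: [-66.9, 90.0, 134.8]
force: [0.7, 1.1, -0.4]
gripper_width: 50.4
t 1.77 now [460.4  10.4 360.4] yaw -68.2 w 50.4 F [ 0.7  1.1 -0.4]
offset [240.4  81.8  -6.8] rotx 7.8 or -352.2 rotvec [7.8 0.  0. ]
```

```bash
python3 -m handwheel '{"gripper":[0.45,0.45,0.45,0.45,0.45],"offset":[[0,40,-3],[10,78,-6],[50,80,-6],[90,80,-6],[130,80,-6]],"rot":[[7,0,0],[8,0,0],[8,0,0],[8,0,0],[8,0,0]]}'; python3 go.py 497 -63 100 -76
```

```text
time_s: 2.18
ee_pos: [495.9, -60.4, 228.8]
ee_rot: [-174.3, 90.0, 19.8]
force: [0.1, -0.3, -0.2]
gripper_width: 49.8
t 2.18 now [495.9 -60.4 228.8] yaw -76.0 w 49.8 F [ 0.1 -0.3 -0.2]
offset [128.8   2.8  -0.4] rotx 0.0 or -360.0 rotvec [ 0. -0.  0.]
```

```bash
python3 -m handwheel '{"gripper":[0.45,0.45,0.45,0.45],"offset":[[40,0,0],[80,0,0],[120,0,0],[130,0,0]],"rot":[[0,0,0],[0,0,0],[0,0,0],[0,0,0]]}'; python3 go.py 497 -63 3 -76
python3 - <<'E'
from h import *
f=grab_frame("scene"); cv2.imwrite("pics/a1.png",cv2.resize(f[150:280,190:350,::-1],None,fx=5,fy=4.6,interpolation=cv2.INTER_CUBIC))
E
```

```text
time_s: 2.52
ee_pos: [490.7, -58.7, 94.8]
ee_rot: [-22.3, 89.3, 171.8]
force: [-0.4, 0.2, -0.3]
gripper_width: 50.6
t 2.52 now [490.7 -58.7  94.8] yaw -75.9 w 50.6 F [-0.4  0.2 -0.3]
offset [91.7  6.1 -6.1] rotx 0.1 or -359.9 rotvec [0.1 0.7 0.3]
```

View pics/a1.png

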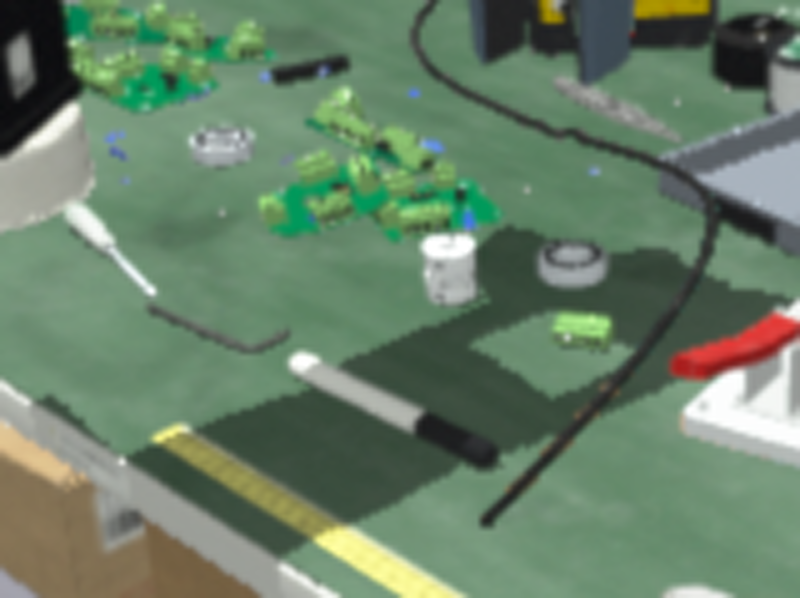

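The parts are undisturbed under the open fingers (coupling crop (448,268), bearing (573,262), long block (583,330)). I'll settle, then descend.

```bash
python3 -m handwheel '{"gripper":[0.45,0.45],"offset":[[0,0,0],[0,0,0]],"rot":[[0,0,0],[0,0,0]]}'; python3 go.py 497 -63 3 -76
```

```text
time_s: 2.73
ee_pos: [497.8, -59.7, 102.7]
ee_rot: [159.0, 89.8, -6.9]
force: [0.5, 0.6, -0.2]
gripper_width: 50.1
t 2.73 now [497.8 -59.7 102.7] yaw -75.9 w 50.1 F [ 0.5  0.6 -0.2]
offset [99.7  2.9  2. ] rotx 0.1 or -359.9 rotvec [ 0.1 -0.2 -0.1]
```

```bash
python3 -m handwheel '{"gripper":[0.45,0.45,0.45,0.45,0.45],"offset":[[35,2,1],[70,3,2],[88,3,2],[96,3,2],[98,3,2]],"rot":[[0,0,0],[0,0,0],[0,0,0],[0,0,0],[0,0,0]]}'; python3 -m handwheel '{"gripper":[0.45,0.45],"offset":[[0,0,0],[0,0,0]],"rot":[[0,0,0],[0,0,0]]}'; python3 go.py 497 -63 3 -76
python3 - <<'E'
from h import *
f=grab_frame("scene"); cv2.imwrite("pics/a2.png",cv2.resize(f[150:280,230:370,::-1],None,fx=5,fy=4.6,interpolation=cv2.INTER_CUBIC))
E
```

```text
time_s: 3.15
ee_pos: [495.9, -62.9, 3.3]
ee_rot: [160.4, 89.9, -5.5]
force: [0.6, -1.1, 0.4]
gripper_width: 50.1
time_s: 3.32
ee_pos: [496.8, -63.0, 4.6]
ee_rot: [158.6, 89.7, -7.3]
force: [-1.0, 0.8, 0.4]
gripper_width: 50.0
t 3.32 now [496.8 -63.    4.6] yaw -75.9 w 50.0 F [-1.   0.8  0.4]
offset [ 1.6  0.  -0.2] rotx 0.1 or -359.9 rotvec [ 0.1 -0.2 -0.1]
```

View pics/a2.png

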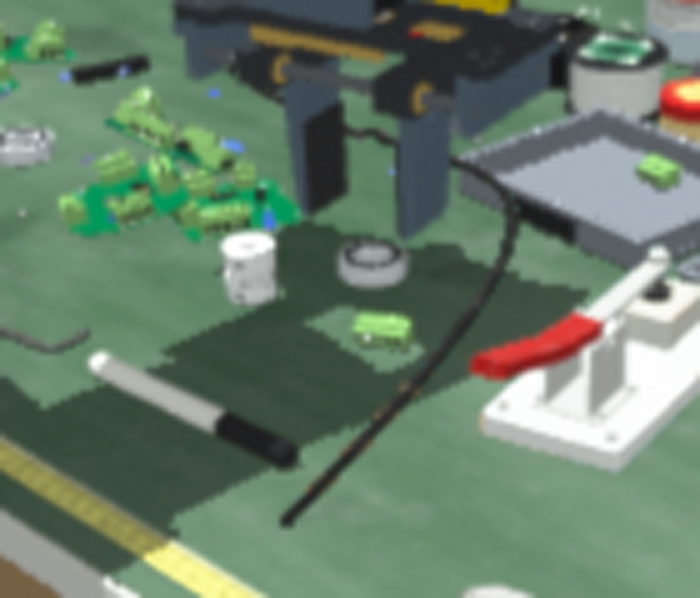

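Run:
```python
from h import *
print(proj("scene",[[497,-63,0],[497,-63,100]]), proj("top",[[497,-63,0],[497,-63,100]]))
f=grab_frame("scene"); cv2.imwrite("pics/a3.png",cv2.resize(f[100:280,180:400,::-1],None,fx=3.6,fy=3.3,interpolation=cv2.INTER_CUBIC))
f=grab_frame("top"); cv2.imwrite("pics/a4.png",f[:,:,::-1])
print(state())
```

```text
[[304.23130298 207.88687628]
 [302.92918547 172.11130928]] [[302.95343224 222.83584397]
 [301.2065929  215.73730254]]
{'time_s': 3.4667, 'qpos': array([-8.55302270e+00,  2.25084311e+01,  1.13389688e+02,  8.54184605e-03,
        4.39208173e+01,  6.73015194e+01]), 'qvel': array([-0.03465076,  0.36045216,  0.48632336, -0.01545756, -0.09532201,
       -0.04790184]), 'effort': array([-8.36433337e-04, -3.82165217e+01, -1.63889408e+01,  4.43224842e-02,
       -7.15020346e-02,  2.92669783e-04]), 'ee_pos': array([495.97557774, -62.92574462,   4.07167052]), 'ee_rot': array([159.1819513 ,  89.81883888,  -6.67873416]), 'force': array([ 0.08551134, -0.7014948 , -0.73183999]), 'torque': array([-0.07645373,  0.11477277, -0.01077831]), 'gripper_width': 49.594198766275134}
```

View pics/a3.png

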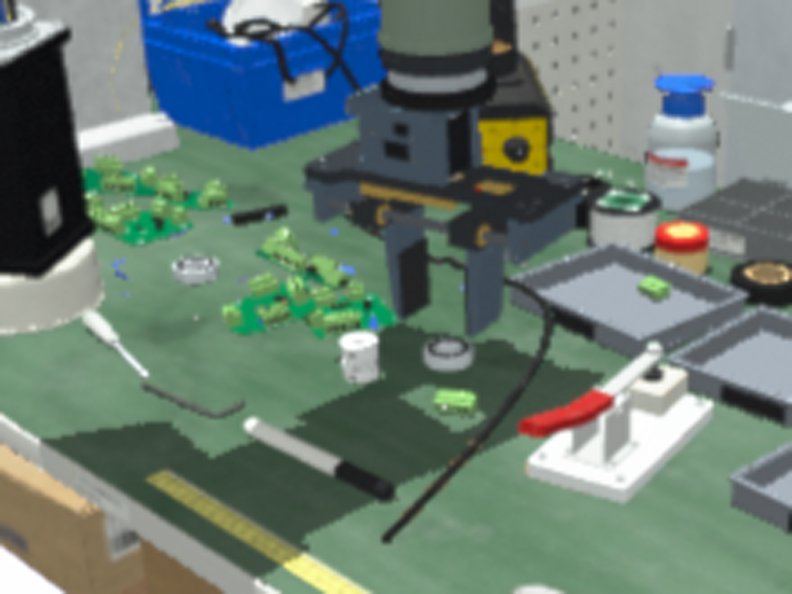

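View pics/a4.png

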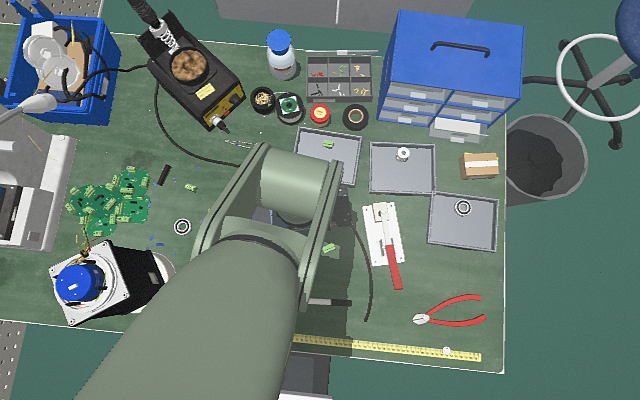

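Run:
```python
from h import *
print(proj("scene",[[503,-87,4],[491,-39,4],[503,-87,30],[491,-39,30]]).round(1))
s=cv2.imread("pics/scene0.png")
cv2.imwrite("pics/b1.png",cv2.resize(s[20:150,0:130],None,fx=4.5,fy=4.5,interpolation=cv2.INTER_CUBIC))
f=cv2.imread("pics/a3.png")
f=grab_frame("scene"); cv2.imwrite("pics/b2.png",cv2.resize(f[160:225,265:345,::-1],None,fx=9,fy=9,interpolation=cv2.INTER_CUBIC))
```

```text
[[312.4 208.8]
 [296.1 204.3]
 [312.2 199.7]
 [295.7 195.3]]
```

View pics/b1.png

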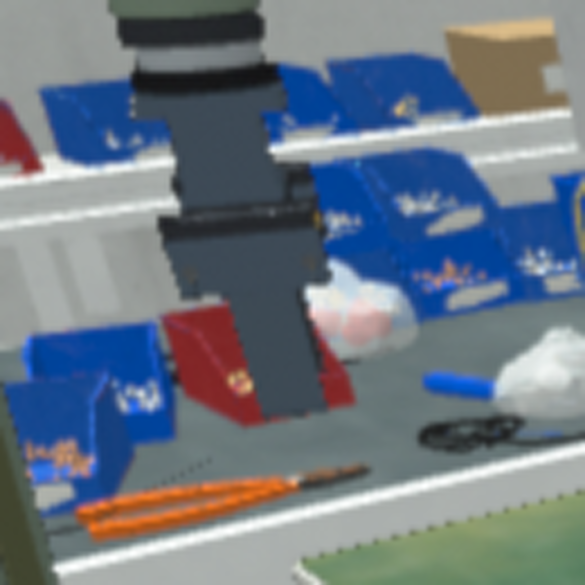

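View pics/b2.png

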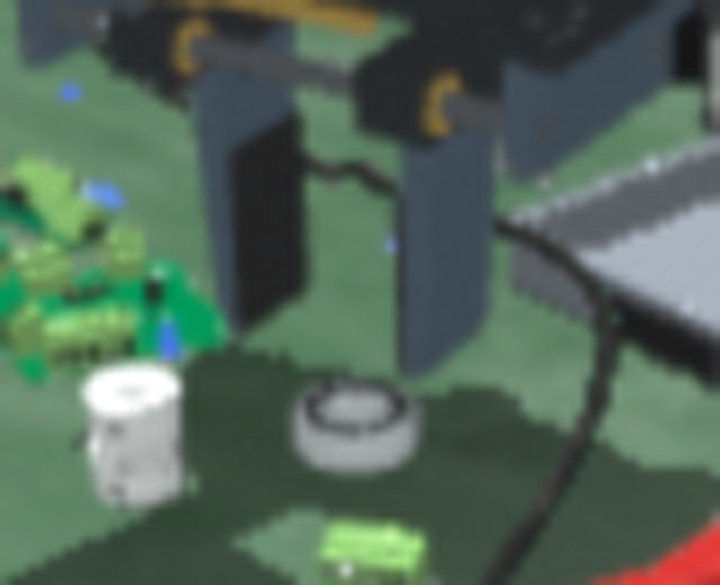

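```bash
python3 -m handwheel '{"gripper":[0.8,0.8,0.8,0.8,0.8],"offset":[[0,0,0],[0,0,0],[0,0,0],[0,0,0],[0,0,0]],"rot":[[0,0,0],[0,0,0],[0,0,0],[0,0,0],[0,0,0]]}' 8
python3 - <<'E'
from h import *
f=grab_frame("scene"); cv2.imwrite("pics/b3.png",cv2.resize(f[160:225,265:345,::-1],None,fx=9,fy=9,interpolation=cv2.INTER_CUBIC))
E
```

```text
time_s: 3.93
ee_pos: [494.7, -62.8, 2.6]
ee_rot: [-70.8, 90.0, 123.4]
force: [0.8, 0.3, -0.8]
gripper_width: 20.1
```

View pics/b3.png

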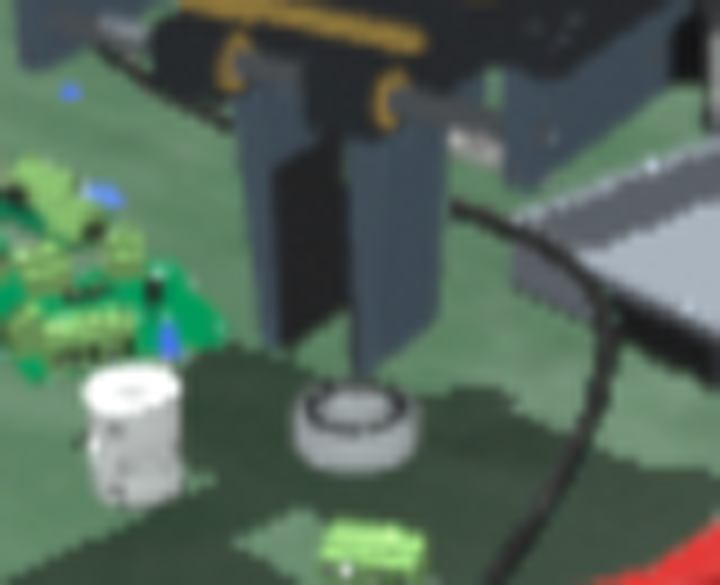

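Run:
```python
from h import *
y=np.array([.31,.95,0]);z=np.array([.95,-.31,0]);p=np.array([176.2,547,183.])
print(proj("scene",[p-59*y-16*z,p-59*y+16*z]).round(1))
for dz in (10,20,30): print(dz,proj("scene",[p-59*y-16*z+[0,0,dz],p-59*y+16*z+[0,0,dz]]).round(1).tolist())
print("obs",265/4.5-.4,20+420/4.5-.4,325/4.5-.4,20+408/4.5-.4)
y=np.array([.242,-.97,0]);z=np.array([-.97,-.242,0]); p=np.array([496,-63,4.])
for dz in (0,20,25,30): print(dz,proj("scene",[p+23.5*y-16*z+[0,0,dz],p+23.5*y+16*z+[0,0,dz]]).round(1).tolist())
print("obs",265+355/9-.4,160+375/9-.4,265+440/9-.4,160+318/9-.4)
```

```text
[[ 60.9 124.3]
 [ 74.3 122.5]]
10 [[59.8, 120.7], [73.2, 118.9]]
20 [[58.7, 117.0], [72.2, 115.2]]
30 [[57.6, 113.3], [71.2, 111.5]]
obs 58.48888888888889 112.93333333333332 71.82222222222222 110.26666666666667
0 [[315.0, 206.2], [308.3, 211.5]]
20 [[314.9, 199.3], [308.1, 204.5]]
25 [[314.8, 197.5], [308.0, 202.7]]
30 [[314.8, 195.8], [308.0, 200.9]]
obs 304.0444444444445 201.26666666666665 313.48888888888894 194.93333333333334
```

```bash
python3 -m handwheel '{"gripper":[0.45,0.45,0.45,0.45,0.45],"offset":[[0,0,0],[0,0,0],[0,0,0],[2,0,0],[10,0,0]],"rot":[[0,0,0],[0,0,0],[0,0,0],[0,0,0],[0,0,0]]}' 
python3 -m handwheel '{"gripper":[0.45,0.45],"offset":[[0,0,0],[0,0,0]],"rot":[[0,0,0],[0,0,0]]}'
python3 - <<'E'
from h import *
f=grab_frame("scene"); cv2.imwrite("pics/b4.png",cv2.resize(f[160:225,265:345,::-1],None,fx=9,fy=9,interpolation=cv2.INTER_CUBIC))
E
```

```text
time_s: 4.4
ee_pos: [495.8, -62.9, -6.8]
ee_rot: [159.3, 89.8, -6.6]
force: [-0.2, -0.8, -0.1]
gripper_width: 48.5
time_s: 4.57
ee_pos: [494.0, -62.7, -8.1]
ee_rot: [-26.3, 89.9, 167.8]
force: [1.0, -1.0, 0.6]
gripper_width: 50.2
```

View pics/b4.png

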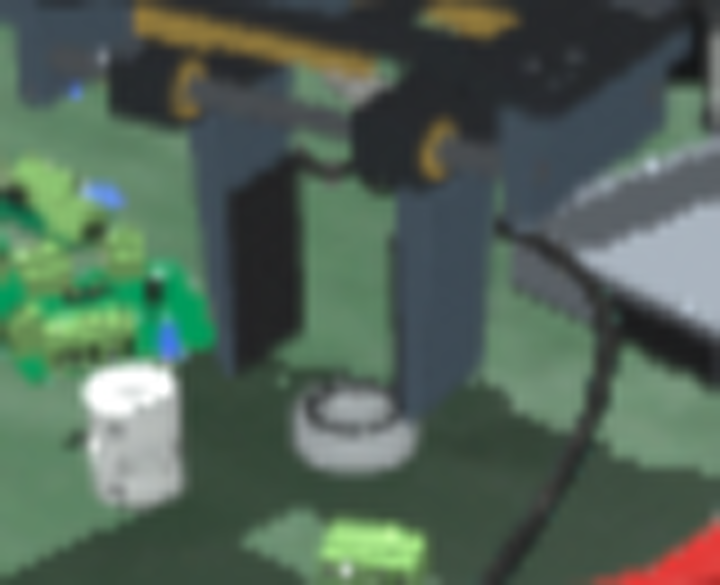

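```bash
python3 -m handwheel '{"gripper":[0.42,0.42,0.42,0.42,0.42],"offset":[[0,4,-2],[4,4,-2],[8,4,-2],[12,4,-2],[12,4,-2]],"rot":[[0,0,0],[0,0,0],[0,0,0],[0,0,0],[0,0,0]]}'
python3 - <<'E'
from h import *
f=grab_frame("scene"); cv2.imwrite("pics/b5.png",cv2.resize(f[160:225,265:345,::-1],None,fx=9,fy=9,interpolation=cv2.INTER_CUBIC))
E
```

```text
time_s: 5.03
ee_pos: [496.8, -66.1, -20.3]
ee_rot: [-25.8, 89.9, 168.4]
force: [0.1, -0.5, -0.7]
gripper_width: 53.0
```

View pics/b5.png

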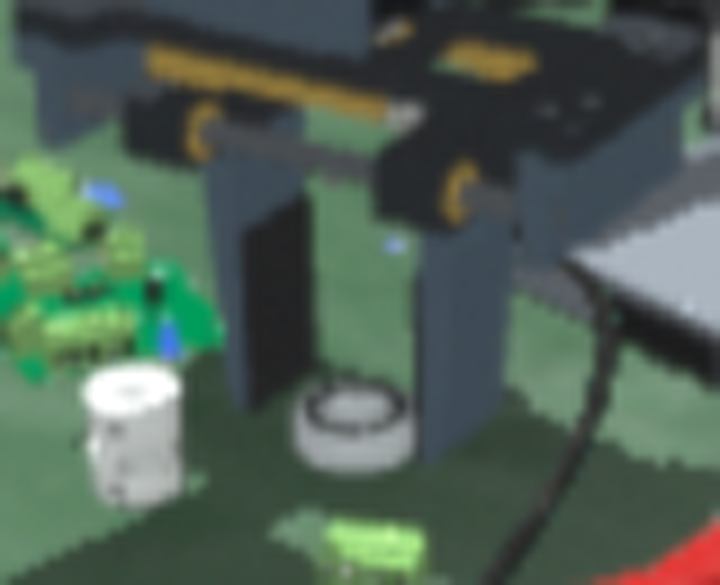

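```bash
python3 -m handwheel '{"gripper":[0.42,0.42,0.42],"offset":[[2,0,0],[3,0,0],[3,0,0]],"rot":[[0,0,0],[0,0,0],[0,0,0]]}' 
python3 -m handwheel '{"gripper":[0.42,0.42,0.42],"offset":[[2,0,0],[3,0,0],[3,0,0]],"rot":[[0,0,0],[0,0,0],[0,0,0]]}'
```

```text
time_s: 5.33
ee_pos: [497.5, -66.1, -22.5]
ee_rot: [-37.2, 90.0, 156.9]
force: [0.2, -0.2, 0.4]
gripper_width: 52.7
time_s: 5.58
ee_pos: [497.5, -66.1, -25.6]
ee_rot: [-40.8, 90.0, 153.4]
force: [-0.6, -0.7, -0.4]
gripper_width: 52.9
```

```bash
python3 -m handwheel '{"gripper":[0.42,0.42,0.42],"offset":[[1,0,0],[2,0,0],[2,0,0]],"rot":[[0,0,0],[0,0,0],[0,0,0]]}'
python3 - <<'E'
from h import *
f=grab_frame("scene"); cv2.imwrite("pics/b6.png",cv2.resize(f[160:225,265:345,::-1],None,fx=9,fy=9,interpolation=cv2.INTER_CUBIC))
E
```

```text
time_s: 5.83
ee_pos: [497.5, -66.1, -27.5]
ee_rot: [-44.9, 90.0, 149.2]
force: [0.5, 0.2, 0.3]
gripper_width: 52.9
```

View pics/b6.png

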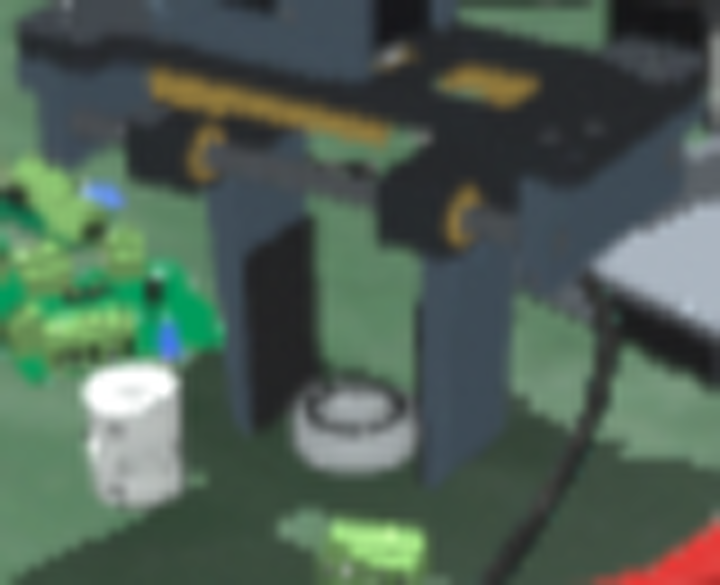

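Fingers now straddle the bearing at bench level (image shows true tip height ≈ reported + 30 mm). Closing.

```bash
python3 -m handwheel '{"gripper":[0.7,0.7,0.7,0.7,0.7],"offset":[[0,0,0],[0,0,0],[0,0,0],[0,0,0],[0,0,0]],"rot":[[0,0,0],[0,0,0],[0,0,0],[0,0,0],[0,0,0]]}' 25
python3 - <<'E'
from h import *
f=grab_frame("scene"); cv2.imwrite("pics/b7.png",cv2.resize(f[160:225,265:345,::-1],None,fx=9,fy=9,interpolation=cv2.INTER_CUBIC))
E
```

```text
time_s: 6.3
ee_pos: [497.6, -66.1, -27.4]
ee_rot: [-89.4, 90.0, 104.8]
force: [-0.1, 0.0, 0.7]
gripper_width: 33.3
```

View pics/b7.png

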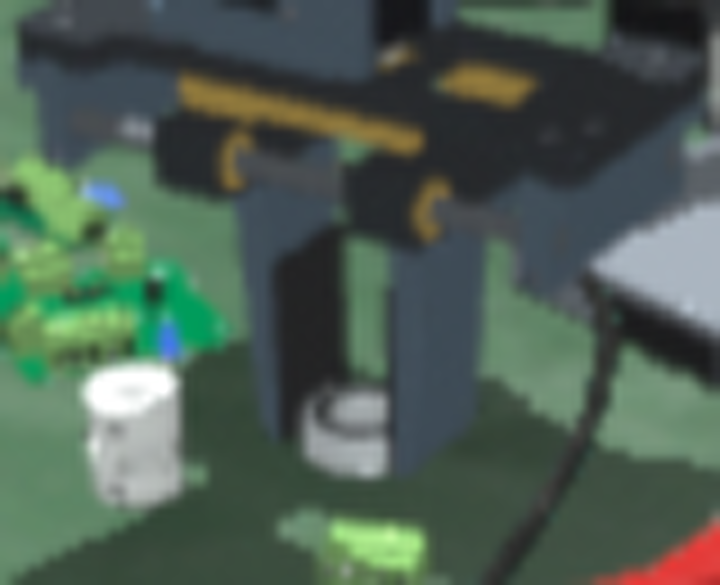

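```bash
python3 -m handwheel '{"gripper":[0.7,0.7,0.7,0.7,0.7],"offset":[[0,0,0],[0,0,0],[-10,0,0],[-40,0,0],[-50,0,0]],"rot":[[0,0,0],[0,0,0],[0,0,0],[0,0,0],[0,0,0]]}' 30
python3 - <<'E'
from h import *
f=grab_frame("scene"); cv2.imwrite("pics/b8.png",cv2.resize(f[140:225,265:345,::-1],None,fx=7,fy=7,interpolation=cv2.INTER_CUBIC))
E
```

```text
time_s: 6.77
ee_pos: [499.5, -66.5, 25.5]
ee_rot: [157.9, 89.7, -7.9]
force: [0.9, 0.5, 0.1]
gripper_width: 33.3
```

View pics/b8.png

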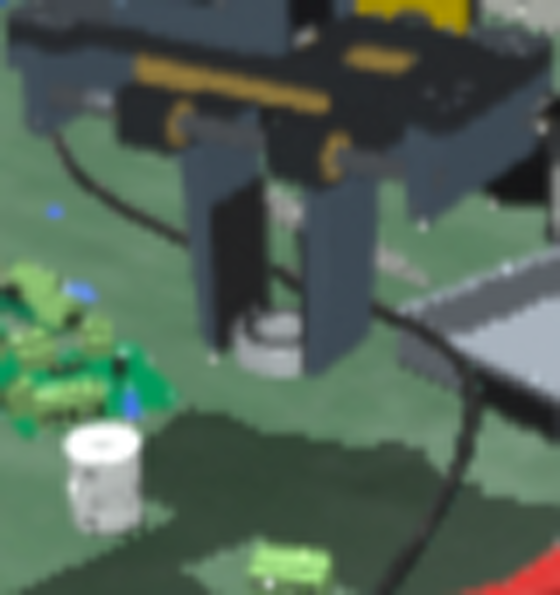

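```bash
python3 -m handwheel '{"gripper":[0.7,0.7,0.7,0.7,0.7],"offset":[[-40,0,0],[-80,0,0],[-100,0,0],[-100,0,0],[-100,0,0]],"rot":[[0,0,0],[0,0,0],[0,0,0],[0,0,0],[0,0,0]]}'; python3 go.py 513.5 -402 120 -90
```

```text
time_s: 7.23
ee_pos: [498.1, -66.3, 123.3]
ee_rot: [157.6, 89.9, -8.3]
force: [-0.8, 0.4, -1.1]
gripper_width: 33.0
t 7.23 now [498.1 -66.3 123.3] yaw -75.9 w 33.0 F [-0.8  0.4 -1.1]
offset [  3.5 329.3  67.1] rotx 14.1 or -345.9 rotvec [14.1 -0.1 -0. ]
```

```bash
python3 -m handwheel '{"gripper":[0.7,0.7,0.7,0.7,0.7],"offset":[[0,40,8],[0,80,16],[0,120,24],[0,160,33],[0,200,41]],"rot":[[0,0,0],[0,0,0],[0,0,0],[0,0,0],[0,0,0]]}'
python3 -m handwheel '{"gripper":[0.7,0.7,0.7,0.7,0.7],"offset":[[0,40,8],[0,80,16],[0,115,24],[0,128,26],[0,129,26]],"rot":[[0,0,0],[0,0,0],[0,0,0],[0,0,0],[0,0,0]]}'
python3 -m handwheel '{"gripper":[0.7,0.7,0.7,0.7],"offset":[[0,0,0],[20,0,0],[50,0,0],[60,0,0]],"rot":[[0,0,0],[0,0,0],[0,0,0],[0,0,0]]}'
python3 - <<'E'
from h import *
f=grab_frame("scene"); cv2.imwrite("pics/p1.png",cv2.resize(f[160:290,330:490,::-1],None,fx=4.8,fy=4.6,interpolation=cv2.INTER_CUBIC))
E
python3 go.py 513.5 -402 -23 -76
```

```text
time_s: 7.65
ee_pos: [505.0, -271.2, 120.0]
ee_rot: [-45.0, 89.7, 149.2]
force: [1.1, -0.1, -1.2]
gripper_width: 33.0
time_s: 8.07
ee_pos: [511.7, -404.0, 119.4]
ee_rot: [-45.5, 89.8, 148.4]
force: [0.1, -0.4, -0.2]
gripper_width: 33.2
time_s: 8.4
ee_pos: [510.7, -397.5, 58.4]
ee_rot: [-57.2, 89.5, 137.0]
force: [-0.4, 0.2, -1.5]
gripper_width: 33.2
t 8.45 now [ 510.2 -397.2   57.5] yaw -75.8 w 33.0 F [-1.   0.4 -1.8]
offset [80.5  6.1 -2.5] rotx 0.2 or -359.8 rotvec [0.2 0.3 0.5]
```

View pics/p1.png

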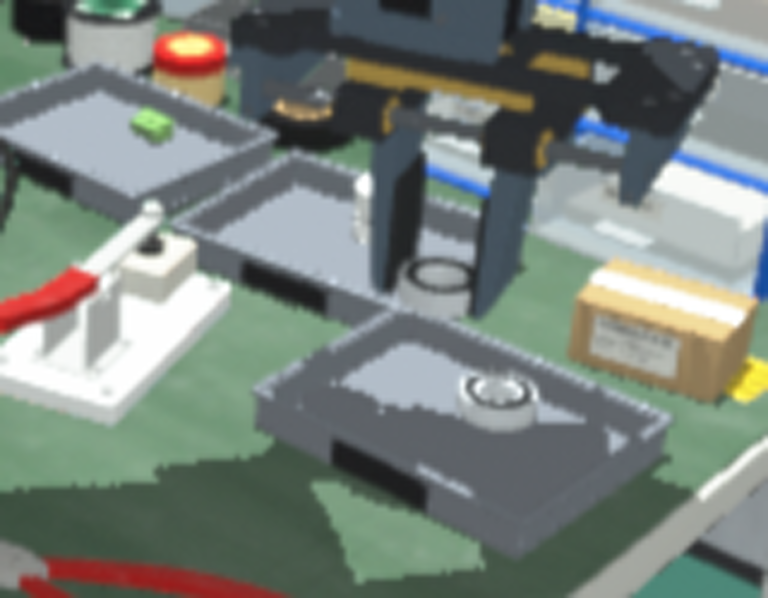

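```bash
python3 -m handwheel '{"gripper":[0.7,0.7],"offset":[[0,0,0],[0,0,0]],"rot":[[0,0,0],[0,0,0]]}'
python3 go.py 513.5 -402 -23 -76
python3 - <<'E'
from h import *
for z in (80,90,100): print(pw("scene",330+437/4.8-.4,160+273/4.6-.4,z).round(1))
f=grab_frame("top"); cv2.imwrite("pics/p2.png",cv2.resize(f[120:270,350:510,::-1],None,fx=4.8,fy=3.9,interpolation=cv2.INTER_CUBIC))
E
```

```text
time_s: 8.62
ee_pos: [513.7, -401.0, 63.5]
ee_rot: [139.6, 89.9, -26.2]
force: [0.5, 0.3, 0.4]
gripper_width: 33.5
t 8.62 now [ 513.7 -401.    63.5] yaw -75.8 w 33.5 F [0.5 0.3 0.4]
offset [86.5  0.8  0.5] rotx 0.2 or -359.8 rotvec [ 0.2 -0.  -0. ]
[ 532.9 -382.2   80. ]
[ 517.7 -391.4   90. ]
[ 502.6 -400.5  100. ]
```

View pics/p2.png

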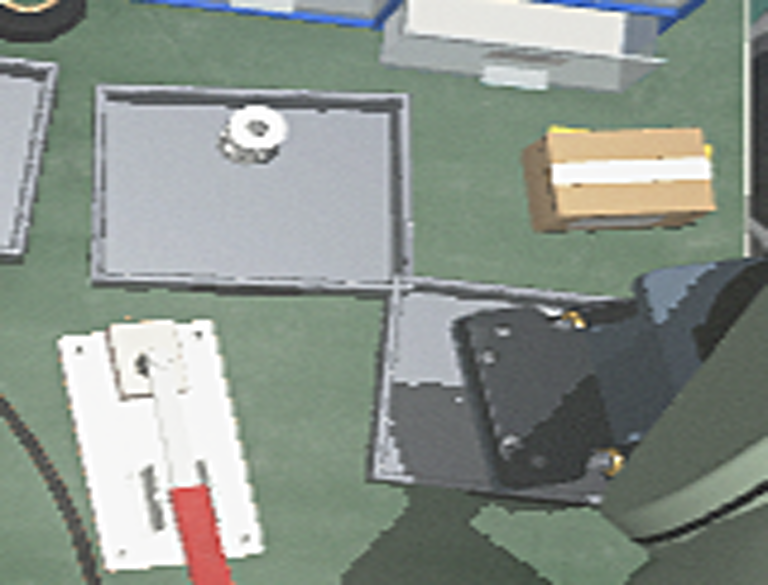

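```bash
python3 -m handwheel '{"gripper":[0.7,0.7,0.7,0.7,0.7],"offset":[[30,0,0],[60,0,0],[75,0,0],[80,0,0],[84,0,0]],"rot":[[0,0,0],[0,0,0],[0,0,0],[0,0,0],[0,0,0]]}'
python3 -m handwheel '{"gripper":[0.7,0.7],"offset":[[0,0,0],[1,0,0]],"rot":[[0,0,0],[0,0,0]]}'
python3 - <<'E'
from h import *
f=grab_frame("scene"); cv2.imwrite("pics/p3.png",cv2.resize(f[180:290,370:490,::-1],None,fx=5.4,fy=5.4,interpolation=cv2.INTER_CUBIC))
E
python3 go.py 513.5 -402 -23 -76
```

```text
time_s: 9.08
ee_pos: [513.6, -401.9, -20.8]
ee_rot: [135.0, 89.9, -30.9]
force: [0.4, -0.0, -1.4]
gripper_width: 32.8
time_s: 9.25
ee_pos: [514.3, -402.5, -20.5]
ee_rot: [128.7, 89.8, -37.2]
force: [1.3, -0.3, -0.9]
gripper_width: 33.1
t 9.3 now [ 514.1 -402.4  -20.7] yaw -75.9 w 33.1 F [-0.4 -0.3 -1. ]
offset [ 2.3 -0.5  0.5] rotx 0.1 or -359.9 rotvec [ 0.1 -0.1 -0.1]
```

View pics/p3.png

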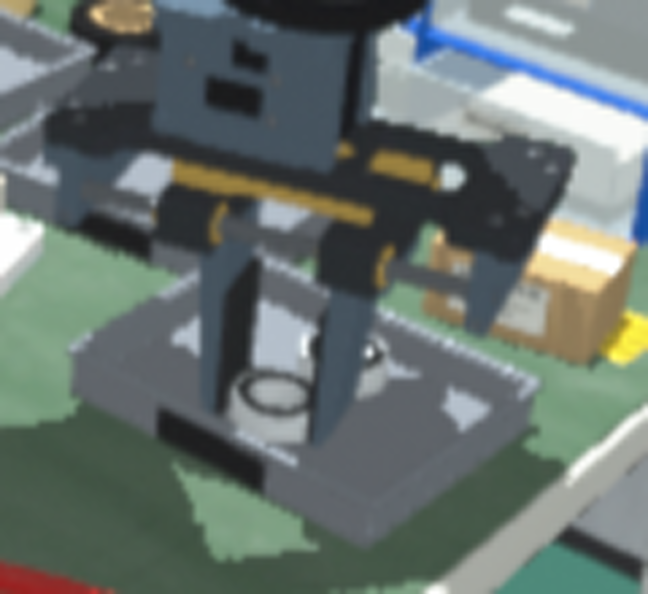

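```bash
python3 -m handwheel '{"gripper":[0.7,0.7,0.7],"offset":[[1,0,0],[2.5,0,0],[2.5,0,0]],"rot":[[0,0,0],[0,0,0],[0,0,0]]}'
python3 - <<'E'
from h import *
print(pw("scene",370+275/5.4-.4,180+392/5.4-.4,17))
E
```

```text
time_s: 9.55
ee_pos: [513.4, -401.9, -24.3]
ee_rot: [132.4, 89.9, -33.4]
force: [0.2, -0.4, 1.2]
gripper_width: 33.1
[ 511.85838299 -402.72964947   17.        ]
```

Force just turning positive: floor reached, at (512,-403). Release.

```bash
python3 -m handwheel '{"gripper":[0.5,0.5,0.5,0.5],"offset":[[0,0,0],[0,0,0],[-20,0,0],[-60,0,0]],"rot":[[0,0,0],[0,0,0],[0,0,0],[0,0,0]]}'
python3 -m handwheel '{"gripper":[0.5,0.5,0.5,0.5],"offset":[[-40,0,0],[-80,0,0],[-120,0,0],[-120,0,0]],"rot":[[0,0,0],[0,0,0],[0,0,0],[0,0,0]]}'
python3 - <<'E'
from h import *
f=grab_frame("scene"); cv2.imwrite("pics/p4.png",cv2.resize(f[180:290,370:490,::-1],None,fx=5.4,fy=5.4,interpolation=cv2.INTER_CUBIC))
E
python3 go.py 439 -40 120 -76
```

```text
time_s: 9.88
ee_pos: [509.6, -398.9, 30.6]
ee_rot: [-53.3, 89.3, 140.8]
force: [-0.3, -0.0, -0.2]
gripper_width: 45.4
time_s: 10.22
ee_pos: [516.9, -404.7, 164.9]
ee_rot: [127.4, 89.0, -38.5]
force: [0.9, -0.8, 1.9]
gripper_width: 45.9
t 10.27 now [ 515.4 -403.5  160.9] yaw -75.9 w 45.7 F [ 0.8 -0.6 -0.1]
offset [  37.7 -371.6  -14.4] rotx 0.1 or -359.9 rotvec [ 0.1 -0.4 -0.5]
```

View pics/p4.png

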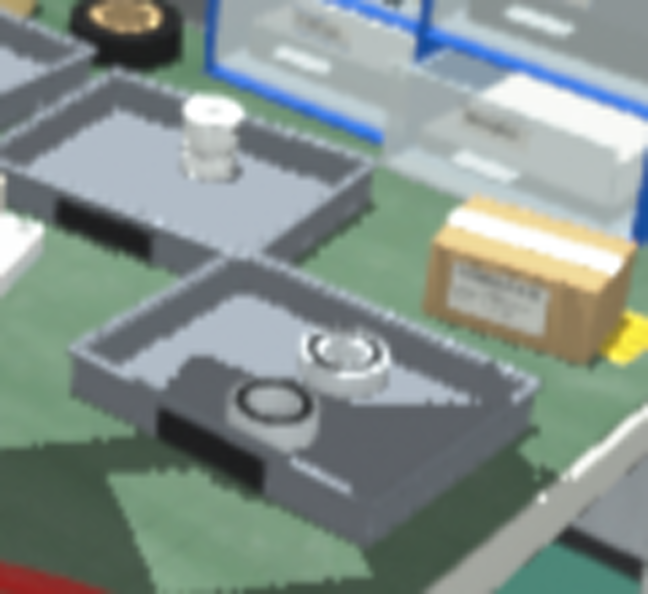

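```bash
python3 -m handwheel '{"gripper":[0.5,0.5,0.5,0.5,0.5],"offset":[[0,-40,-1],[0,-80,-2],[0,-120,-3],[0,-160,-4],[0,-200,-4]],"rot":[[0,0,0],[0,0,0],[0,0,0],[0,0,0],[0,0,0]]}'
python3 -m handwheel '{"gripper":[0.5,0.5,0.5,0.5,0.5],"offset":[[0,-40,0],[0,-80,0],[0,-120,0],[0,-155,0],[0,-165,0]],"rot":[[0,0,0],[0,0,0],[0,0,0],[0,0,0],[0,0,0]]}'
python3 -m handwheel '{"gripper":[0.5,0.5],"offset":[[0,0,0],[0,0,0]],"rot":[[0,0,0],[0,0,0]]}'
python3 go.py 430 -37 40 -76
```

```text
time_s: 10.68
ee_pos: [466.5, -204.6, 153.7]
ee_rot: [-47.4, 89.9, 146.7]
force: [-0.2, 0.8, 0.5]
gripper_width: 45.6
time_s: 11.1
ee_pos: [424.7, -42.9, 154.1]
ee_rot: [-44.9, 89.8, 149.4]
force: [-0.4, 0.2, -0.5]
gripper_width: 45.5
time_s: 11.27
ee_pos: [427.7, -46.8, 154.7]
ee_rot: [47.9, 90.0, -117.8]
force: [-0.1, -0.7, 0.3]
gripper_width: 45.5
t 11.27 now [427.7 -46.8 154.7] yaw -75.8 w 45.5 F [-0.1 -0.7  0.3]
offset [114.7  -9.   -4.7] rotx 0.2 or -359.8 rotvec [ 0.2  0.  -0. ]
```

```bash
python3 -m handwheel '{"gripper":[0.5,0.5,0.5,0.5,0.5],"offset":[[40,-9,-5],[80,-9,-5],[105,-9,-5],[115,-9,-5],[115,-9,-5]],"rot":[[0,0,0],[0,0,0],[0,0,0],[0,0,0],[0,0,0]]}'
python3 -m handwheel '{"gripper":[0.5],"offset":[[0,0,0]],"rot":[[0,0,0]]}'
python3 go.py 430 -37 -23 -76
python3 - <<'E'
from h import *
f=grab_frame("scene"); cv2.imwrite("pics/q1.png",cv2.resize(f[150:250,240:340,::-1],None,fx=6,fy=6,interpolation=cv2.INTER_CUBIC))
E
```

```text
time_s: 11.68
ee_pos: [428.5, -38.0, 37.2]
ee_rot: [-17.3, 89.6, 176.7]
force: [-0.1, -0.7, 0.1]
gripper_width: 45.5
time_s: 11.77
ee_pos: [430.8, -38.0, 39.6]
ee_rot: [-10.3, 89.9, -176.3]
force: [0.6, 0.2, 0.9]
gripper_width: 45.6
t 11.77 now [430.8 -38.   39.6] yaw -76.0 w 45.6 F [0.6 0.2 0.9]
offset [62.6 -1.1  0.5] rotx 0.0 or -360.0 rotvec [0.  0.1 0. ]
```

View pics/q1.png

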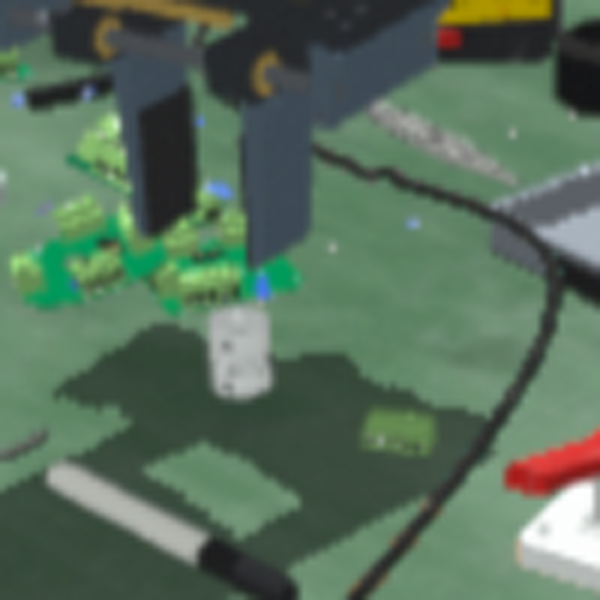

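Run:
```python
from h import *
for z in (60,65,69,73): print(z,pw("scene",274.6,187.9,z).round(1))
print("bearing case at b5..b6: ", pw("scene",265+355/9-.4,160+432/9-.4,2).round(1), "b4",pw("scene",265+(268+ 0)/9-.4,160+361/9,20).round(1))
print(proj("scene",[[438.4,-37.6,0],[438.4,-37.6,30]]))
f=grab_frame("top"); cv2.imwrite("pics/q2.png",cv2.resize(f[160:290,220:360,::-1],None,fx=5,fy=4.6,interpolation=cv2.INTER_CUBIC))
```

```text
60 [443.3 -15.4  60. ]
65 [437.  -23.5  65. ]
69 [431.9 -30.   69. ]
73 [426.8 -36.5  73. ]
bearing case at b5..b6:  [495.3 -64.3   2. ] b4 [483.3 -41.8  20. ]
[[280.25856853 212.66870179]
 [279.57064984 202.11380561]]
```

View pics/q2.png

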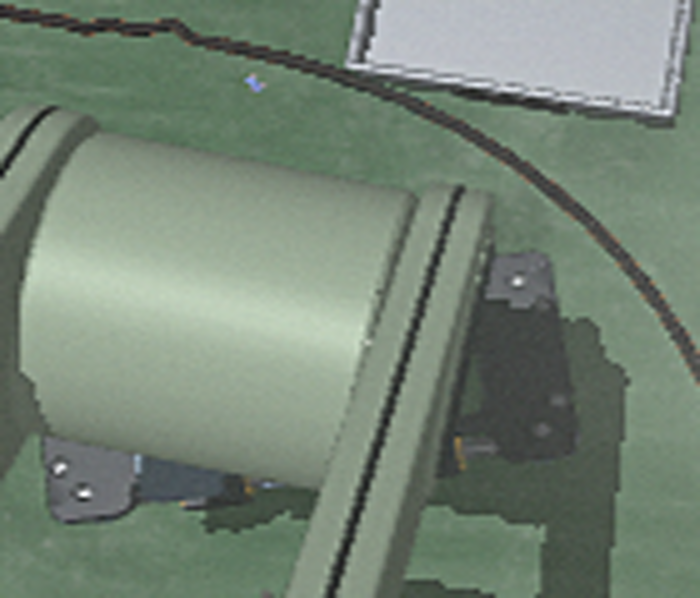

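Run:
```python
from h import *
for z in (140,155,170):
    a=pw("top",332.0,236.6,z);b=pw("top",229.4,250.6,z); print(z,((a+b)/2).round(1),np.linalg.norm(a-b).round(1),np.degrees(np.arctan2(*(a-b)[1::-1])).round(1))
```

```text
140 [436.8 -34.  140. ] 186.6 -76.6
155 [435.6 -35.4 155. ] 182.9 -76.6
170 [434.4 -36.9 170. ] 179.1 -76.6
```

```bash
python3 -m handwheel '{"gripper":[0.5,0.5,0.5,0.5],"offset":[[10,1,-3],[25,1,-3],[30,1,-3],[30,1,-3]],"rot":[[0,0,0],[0,0,0],[0,0,0],[0,0,0]]}'
python3 go.py 434 -38 -23 -76
python3 - <<'E'
from h import *
f=grab_frame("scene"); cv2.imwrite("pics/q3.png",cv2.resize(f[170:240,250:320,::-1],None,fx=8,fy=8,interpolation=cv2.INTER_CUBIC))
E
```

```text
time_s: 12.2
ee_pos: [433.4, -37.2, 10.1]
ee_rot: [-23.2, 90.0, 171.0]
force: [0.1, -0.3, -0.2]
gripper_width: 45.6
t 12.2 now [433.4 -37.2  10.1] yaw -75.9 w 45.6 F [ 0.1 -0.3 -0.2]
offset [33.1  1.  -0.4] rotx 0.1 or -359.9 rotvec [0.1 0.  0. ]
```

View pics/q3.png

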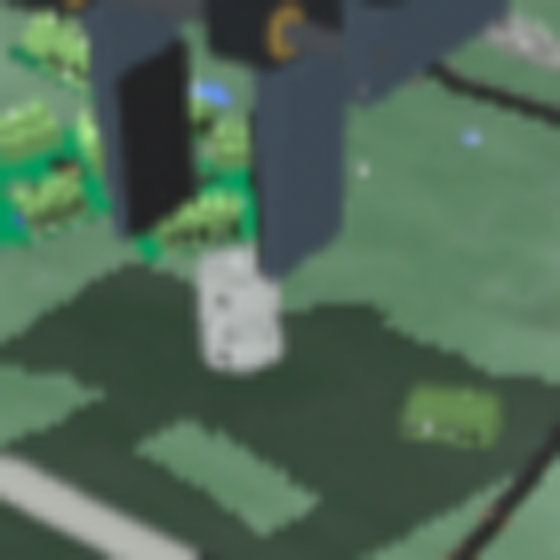

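```bash
python3 -m handwheel '{"gripper":[0.5,0.5,0.5,0.5],"offset":[[2,2.5,-1.5],[15,2.5,-1.5],[28,2.5,-1.5],[33,2.5,-1.5]],"rot":[[0,0,0],[0,0,0],[0,0,0],[0,0,0]]}'
python3 -m handwheel '{"gripper":[0.5],"offset":[[0,0,0]],"rot":[[0,0,0]]}'
python3 - <<'E'
from h import *
f=grab_frame("scene"); cv2.imwrite("pics/q4.png",cv2.resize(f[170:240,250:320,::-1],None,fx=8,fy=8,interpolation=cv2.INTER_CUBIC))
E
```

```text
time_s: 12.58
ee_pos: [435.7, -39.1, -23.2]
ee_rot: [-40.9, 90.0, 153.3]
force: [-0.6, -0.3, -0.6]
gripper_width: 45.6
time_s: 12.67
ee_pos: [435.3, -39.0, -23.2]
ee_rot: [-24.1, 89.9, 170.1]
force: [0.4, 0.3, -0.1]
gripper_width: 45.8
```

View pics/q4.png

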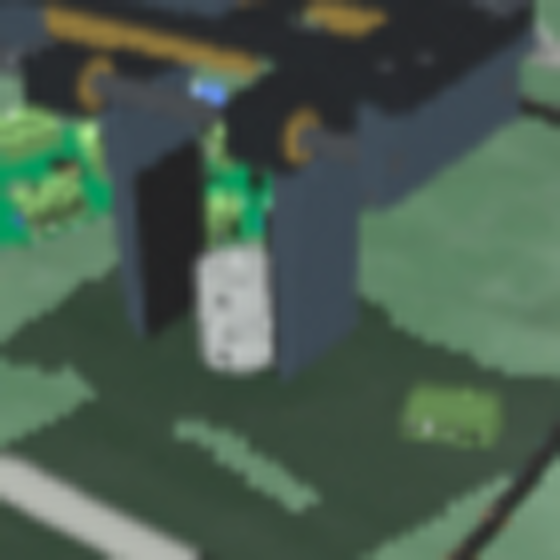

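```bash
python3 -m handwheel '{"gripper":[0.5,0.75,0.75,0.75,0.75],"offset":[[0,1.5,4],[0,1.5,4],[0,1.5,4],[0,1.5,4],[0,1.5,4]],"rot":[[0,0,0],[0,0,0],[0,0,0],[0,0,0],[0,0,0]]}' 30
python3 -m handwheel '{"gripper":[0.75,0.75,0.75,0.75,0.75],"offset":[[0,0,0],[0,0,0],[-3,0,0],[-20,0,0],[-50,0,0]],"rot":[[0,0,0],[0,0,0],[0,0,0],[0,0,0],[0,0,0]]}' 30
python3 - <<'E'
from h import *
f=grab_frame("scene"); cv2.imwrite("pics/q5.png",cv2.resize(f[150:240,250:320,::-1],None,fx=7,fy=6.6,interpolation=cv2.INTER_CUBIC))
E
```

```text
time_s: 13.13
ee_pos: [432.3, -41.4, -22.5]
ee_rot: [176.4, 90.0, 10.5]
force: [-1.0, 0.3, 1.9]
gripper_width: 24.1
time_s: 13.55
ee_pos: [429.2, -41.1, 25.4]
ee_rot: [-21.0, 89.6, 173.1]
force: [0.3, -0.2, -2.1]
gripper_width: 23.6
```

View pics/q5.png

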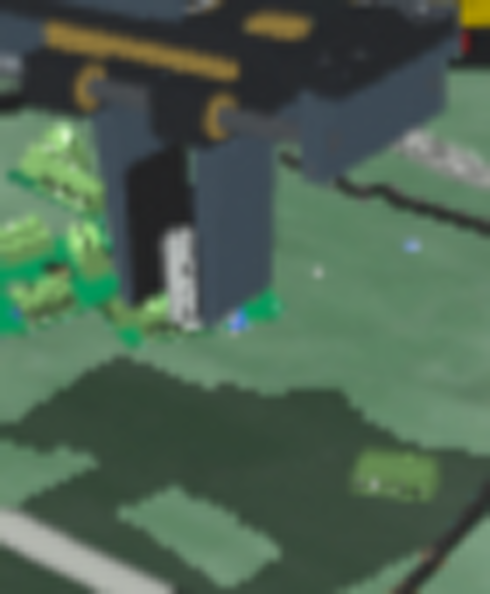

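```bash
python3 -m handwheel '{"gripper":[0.75,0.75,0.75,0.75],"offset":[[-40,0,0],[-80,0,0],[-105,0,0],[-105,0,0]],"rot":[[0,0,0],[0,0,0],[0,0,0],[0,0,0]]}'; python3 go.py 609 -266 130 -76
```

```text
time_s: 13.93
ee_pos: [436.2, -41.9, 137.3]
ee_rot: [159.0, 89.3, -6.8]
force: [0.5, 0.1, -0.7]
gripper_width: 23.6
t 13.93 now [436.2 -41.9 137.3] yaw -75.9 w 23.6 F [ 0.5  0.1 -0.7]
offset [   9.7  259.5 -112.7] rotx 0.1 or -359.9 rotvec [ 0.1 -0.7 -0.2]
```

```bash
python3 -m handwheel '{"gripper":[0.75,0.75,0.75,0.75,0.75],"offset":[[0,36,-16],[0,72,-32],[0,108,-48],[0,144,-64],[0,180,-80]],"rot":[[0,0,0],[0,0,0],[0,0,0],[0,0,0],[0,0,0]]}'
python3 -m handwheel '{"gripper":[0.75,0.75,0.75,0.75],"offset":[[0,36,-16],[0,70,-30],[0,79,-33],[0,79,-33]],"rot":[[0,0,0],[0,0,0],[0,0,0],[0,0,0]]}'
python3 -m handwheel '{"gripper":[0.75,0.75],"offset":[[0,0,0],[0,0,0]],"rot":[[0,0,0],[0,0,0]]}'
python3 go.py 609 -266 -18 -76
```

```text
time_s: 14.35
ee_pos: [553.9, -197.8, 130.8]
ee_rot: [-39.4, 89.9, 154.8]
force: [0.4, 0.2, 0.2]
gripper_width: 23.9
time_s: 14.68
ee_pos: [605.4, -267.1, 129.7]
ee_rot: [-27.4, 89.9, 166.7]
force: [-0.1, -0.4, -1.2]
gripper_width: 24.2
time_s: 14.85
ee_pos: [603.6, -263.5, 131.4]
ee_rot: [-49.0, 89.8, 145.2]
force: [-0.1, -0.2, -0.1]
gripper_width: 23.9
t 14.85 now [ 603.6 -263.5  131.4] yaw -75.8 w 23.9 F [-0.1 -0.2 -0.1]
offset [149.3   4.   -4.9] rotx 0.2 or -359.8 rotvec [0.2 0.1 0.1]
```

```bash
python3 -m handwheel '{"gripper":[0.75,0.75,0.75,0.75,0.75],"offset":[[30,3,-4],[70,3,-4],[105,3,-4],[125,3,-4],[130,3,-4]],"rot":[[0,0,0],[0,0,0],[0,0,0],[0,0,0],[0,0,0]]}'
python3 -m handwheel '{"gripper":[0.75,0.75],"offset":[[0,0,0],[0,0,0]],"rot":[[0,0,0],[0,0,0]]}'
python3 - <<'E'
from h import *
f=grab_frame("scene"); cv2.imwrite("pics/q6.png",cv2.resize(f[150:250,350:450,::-1],None,fx=6,fy=6,interpolation=cv2.INTER_CUBIC))
E
python3 go.py 609 -266 -18 -76
```

```text
time_s: 15.27
ee_pos: [605.6, -263.8, -1.9]
ee_rot: [-40.5, 89.5, 153.8]
force: [-1.0, 1.4, -0.9]
gripper_width: 24.1
time_s: 15.43
ee_pos: [610.3, -266.5, 3.8]
ee_rot: [146.3, 89.9, -19.6]
force: [0.0, -0.9, -1.2]
gripper_width: 23.5
t 15.48 now [ 610.9 -267.     4.5] yaw -75.8 w 23.8 F [-0.3 -0.4 -0.3]
offset [22.5 -1.5  1.7] rotx 0.2 or -359.8 rotvec [ 0.2 -0.2 -0.1]
```

View pics/q6.png

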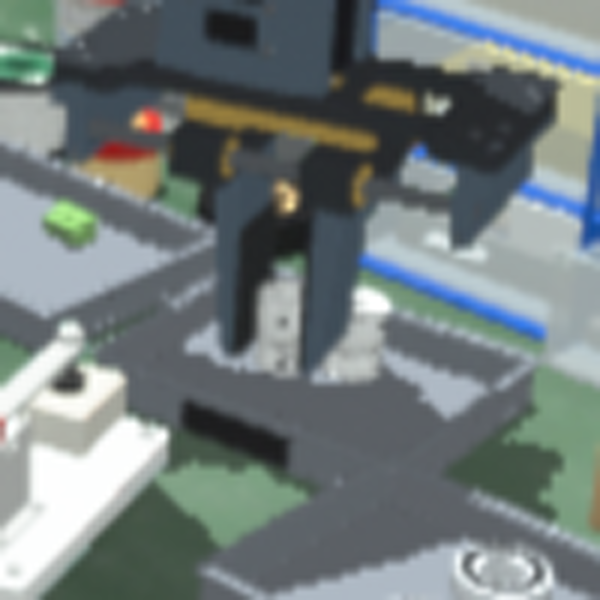

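```bash
python3 -m handwheel '{"gripper":[0.75,0.75,0.75,0.75,0.75],"offset":[[6,0,0],[12,0,0],[18,0,0],[21,0,0],[22,0,0]],"rot":[[0,0,0],[0,0,0],[0,0,0],[0,0,0],[0,0,0]]}'
python3 -m handwheel '{"gripper":[0.75,0.75],"offset":[[1,0,0],[2,0,0]],"rot":[[0,0,0],[0,0,0]]}'
```

```text
time_s: 15.9
ee_pos: [609.1, -266.8, -19.5]
ee_rot: [-45.8, 89.9, 148.3]
force: [-3.3, 1.2, 10.3]
gripper_width: 24.0
time_s: 16.07
ee_pos: [609.2, -266.8, -19.6]
ee_rot: [-58.2, 90.0, 135.9]
force: [-6.2, 2.3, 19.2]
gripper_width: 23.5
```

Contact with the tray floor; back off 1 mm and release.

```bash
python3 -m handwheel '{"gripper":[0.75,0.5,0.5,0.5,0.5],"offset":[[-2.5,0,0],[-2.5,0,0],[-2.5,0,0],[-2.5,0,0],[-20,0,0]],"rot":[[0,0,0],[0,0,0],[0,0,0],[0,0,0],[0,0,0]]}'
python3 -m handwheel '{"gripper":[0.6,0.6,0.6,0.6,0.6],"offset":[[-40,0,0],[-80,0,0],[-120,0,0],[-130,0,0],[-130,0,0]],"rot":[[0,0,0],[0,0,0],[0,0,0],[0,0,0],[0,0,0]]}'
python3 - <<'E'
from h import *
f=grab_frame("scene"); cv2.imwrite("pics/q7.png",cv2.resize(f[150:280,330:460,::-1],None,fx=5,fy=4.5,interpolation=cv2.INTER_CUBIC))
E
python3 go.py 447 -123 120 30
```

```text
time_s: 16.48
ee_pos: [606.9, -265.7, -5.5]
ee_rot: [-39.6, 89.6, 154.6]
force: [-0.4, -0.4, 0.3]
gripper_width: 45.2
time_s: 16.9
ee_pos: [612.0, -268.1, 132.4]
ee_rot: [141.8, 89.5, -24.0]
force: [0.8, -0.7, -0.6]
gripper_width: 36.3
t 16.95 now [ 610.2 -267.2  129.2] yaw -75.9 w 36.9 F [ 0.1 -0.5 -0.7]
offset [   8.6 -179.7  123. ] rotx -105.9 or 254.1 rotvec [-105.9   -0.    -0.2]
```

View pics/q7.png

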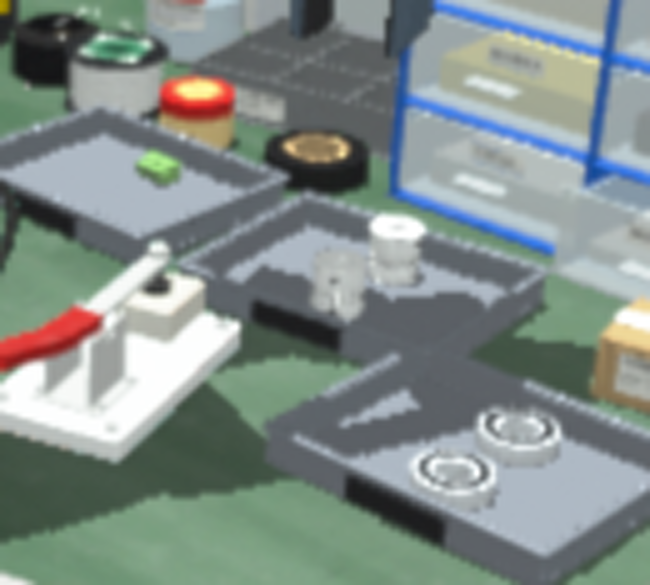

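```bash
python3 -m handwheel '{"gripper":[0.6,0.6,0.6,0.6,0.6],"offset":[[0,-30,21],[0,-60,42],[0,-90,63],[0,-120,84],[0,-150,105]],"rot":[[-7,0,0],[-14,0,0],[-21,0,0],[-28,0,0],[-35.5,0,0]]}'
python3 go.py 447 -123 120 30
python3 -m handwheel '{"gripper":[0.62,0.62,0.62,0.62,0.62],"offset":[[0,0,0],[0,0,0],[0,0,0],[0,0,0],[0,0,0]],"rot":[[-7,0,0],[-14,0,0],[-21,0,0],[-28,0,0],[-35.5,0,0]]}'
python3 go.py 447 -123 120 30
```

```text
time_s: 17.37
ee_pos: [467.7, -145.5, 125.0]
ee_rot: [-69.9, 89.6, 159.7]
force: [0.8, 0.2, 0.5]
gripper_width: 36.5
t 17.37 now [ 467.7 -145.5  125. ] yaw -40.4 w 36.5 F [0.8 0.2 0.5]
offset [  5.2 -30.3  -3.8] rotx -70.4 or 289.6 rotvec [-70.4  -0.1   0.4]
time_s: 17.78
ee_pos: [469.1, -146.4, 125.4]
ee_rot: [-104.2, 89.7, 160.7]
force: [0.5, 0.2, -0.7]
gripper_width: 34.7
t 17.78 now [ 469.1 -146.4  125.4] yaw -5.2 w 34.7 F [ 0.5  0.2 -0.7]
offset [  5.5 -24.1 -21.3] rotx -35.2 or 324.8 rotvec [-35.2  -0.2   0.3]
```

```bash
python3 -m handwheel '{"gripper":[0.62,0.62,0.62,0.62,0.62],"offset":[[0,-24,-21],[10,-24,-21],[40,-24,-21],[70,-24,-21],[80,-24,-21]],"rot":[[-7,0,0],[-14,0,0],[-21,0,0],[-28,0,0],[-35,0,0]]}'
python3 -m handwheel '{"gripper":[0.62,0.62],"offset":[[0,0,0],[0,0,0]],"rot":[[0,0,0],[0,0,0]]}'
python3 go.py 447 -123 -27 30
python3 - <<'E'
from h import *
f=grab_frame("scene"); cv2.imwrite("pics/r1.png",cv2.resize(f[160:240,260:340,::-1],None,fx=7,fy=7,interpolation=cv2.INTER_CUBIC))
f=grab_frame("top"); cv2.imwrite("pics/r2.png",cv2.resize(f[180:300,260:390,::-1],None,fx=5,fy=5,interpolation=cv2.INTER_CUBIC))
E
```

```text
time_s: 18.2
ee_pos: [444.2, -122.3, 42.6]
ee_rot: [-136.9, 89.3, 162.9]
force: [-0.4, -0.4, -0.3]
gripper_width: 34.3
time_s: 18.37
ee_pos: [447.5, -123.4, 46.2]
ee_rot: [-137.5, 89.7, 161.8]
force: [0.2, -0.6, 0.6]
gripper_width: 34.6
t 18.37 now [ 447.5 -123.4   46.2] yaw 29.3 w 34.6 F [ 0.2 -0.6  0.6]
offset [73.2 -0.  -0.3] rotx -0.7 or 359.3 rotvec [-0.7 -0.2  0.2]
```

View pics/r1.png

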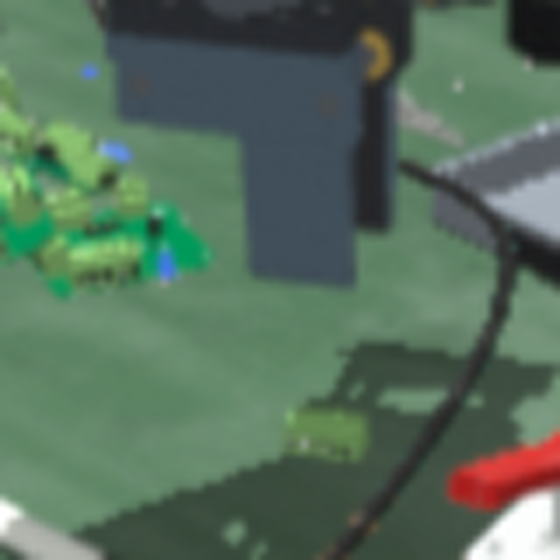

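View pics/r2.png

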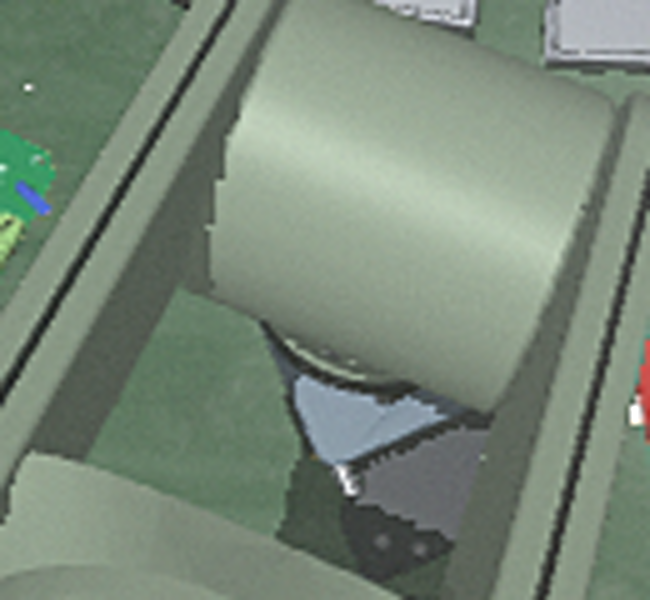

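Run:
```python
from h import *
y=np.array([.87,.49,0])
for dx in (0,5,10):
  for z in (72,75,78): print(dx,z,proj("scene",np.array([447.5+dx,-123.4,z])-24.5*y).round(1))
```

```text
0 72 [[302.2 201.5]]
0 75 [[302.2 200.4]]
0 78 [[302.1 199.2]]
5 72 [[303.8 200.8]]
5 75 [[303.8 199.6]]
5 78 [[303.7 198.4]]
10 72 [[305.4 200. ]]
10 75 [[305.4 198.9]]
10 78 [[305.3 197.7]]
```

```bash
python3 -m handwheel '{"gripper":[0.62,0.62,0.62,0.62,0.62],"offset":[[25,0,0],[45,0,0],[58,0,0],[66,0,0],[70,0,0]],"rot":[[0,0,0],[0,0,0],[0,0,0],[0,0,0],[0,0,0]]}'
python3 -m handwheel '{"gripper":[0.62,0.62],"offset":[[1,0,0],[2,0,0]],"rot":[[0,0,0],[0,0,0]]}'
python3 - <<'E'
from h import *
f=grab_frame("scene"); cv2.imwrite("pics/r3.png",cv2.resize(f[160:240,260:340,::-1],None,fx=7,fy=7,interpolation=cv2.INTER_CUBIC))
E
```

```text
time_s: 18.88
ee_pos: [449.3, -124.0, -22.2]
ee_rot: [146.2, 90.0, 85.6]
force: [0.0, -0.3, 0.1]
gripper_width: 34.5
time_s: 19.05
ee_pos: [450.0, -124.1, -23.2]
ee_rot: [47.3, 89.9, -13.3]
force: [0.0, 1.0, -0.1]
gripper_width: 34.6
```

View pics/r3.png

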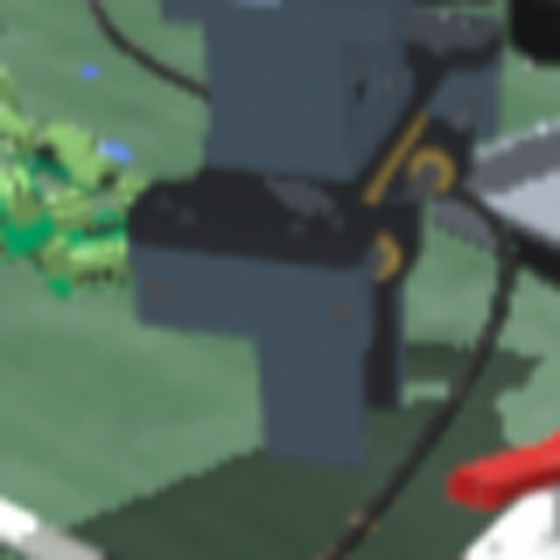

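```bash
python3 -m handwheel '{"gripper":[0.62,0.62,0.62],"offset":[[2,0,0],[4,0,0],[4,0,0]],"rot":[[0,0,0],[0,0,0],[0,0,0]]}'
python3 -m handwheel '{"gripper":[0.92,0.92,0.92,0.92,0.92],"offset":[[0,0,0],[0,0,0],[0,0,0],[0,0,0],[0,0,0]],"rot":[[0,0,0],[0,0,0],[0,0,0],[0,0,0],[0,0,0]]}' 25
```

```text
time_s: 19.35
ee_pos: [449.3, -123.9, -27.8]
ee_rot: [64.6, 90.0, 4.1]
force: [0.6, -0.8, 0.0]
gripper_width: 34.3
time_s: 19.77
ee_pos: [449.3, -123.9, -27.8]
ee_rot: [76.4, 90.0, 15.9]
force: [-0.1, 0.3, 0.9]
gripper_width: 13.3
```

```bash
python3 -m handwheel '{"gripper":[0.92,0.92,0.92,0.92,0.92],"offset":[[0,0,0],[-3,0,0],[-30,0,0],[-70,0,0],[-110,0,0]],"rot":[[0,0,0],[0,0,0],[0,0,0],[0,0,0],[0,0,0]]}' 25
python3 -m handwheel '{"gripper":[0.92,0.92],"offset":[[-40,0,0],[-45,0,0]],"rot":[[0,0,0],[0,0,0]]}'
python3 - <<'E'
from h import *
f=grab_frame("scene"); cv2.imwrite("pics/r4.png",cv2.resize(f[110:240,250:380,::-1],None,fx=4.5,fy=4.5,interpolation=cv2.INTER_CUBIC))
E
python3 go.py 617 -68 120 60
```

```text
time_s: 20.18
ee_pos: [448.0, -123.5, 82.8]
ee_rot: [-138.3, 89.8, 161.2]
force: [0.7, -0.4, -1.0]
gripper_width: 13.3
time_s: 20.35
ee_pos: [453.6, -125.2, 134.0]
ee_rot: [44.3, 89.2, -16.3]
force: [0.3, -0.4, -0.3]
gripper_width: 13.3
t 20.4 now [ 452.5 -124.9  132. ] yaw 29.5 w 13.1 F [ 0.9 -1.2 -0.1]
offset [ 13.5 171.1  31.3] rotx -30.5 or 329.5 rotvec [-30.5   0.5  -0.3]
```

View pics/r4.png

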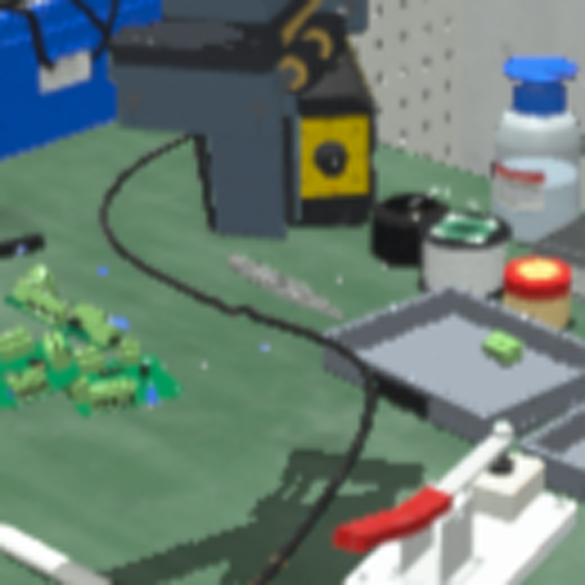

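```bash
python3 go.py 621.5 -127 120 86; python3 -m handwheel '{"gripper":[0.92,0.92,0.92,0.92,0.92],"offset":[[0,28,16],[0,56,32],[0,84,48],[0,112,64],[0,140,80]],"rot":[[-7,0,0],[-14,0,0],[-21,0,0],[-28,0,0],[-35,0,0]]}'
python3 go.py 621.5 -127 120 86
```

```text
t 20.4 now [ 452.5 -124.9  132. ] yaw 29.5 w 13.1 F [ 0.9 -1.2 -0.1]
offset [ 13.8 146.   84.9] rotx -56.5 or 303.5 rotvec [-56.5   0.6  -0.2]
time_s: 20.82
ee_pos: [610.8, -124.4, 125.2]
ee_rot: [-168.8, 89.8, 166.0]
force: [0.5, -0.3, 0.6]
gripper_width: 13.3
t 20.82 now [ 610.8 -124.4  125.2] yaw 64.8 w 13.3 F [ 0.5 -0.3  0.6]
offset [ 5.2  2.2 10.8] rotx -21.2 or 338.8 rotvec [-21.2  -0.2   0. ]
```

```bash
python3 -m handwheel '{"gripper":[0.92,0.92,0.92,0.92,0.92],"offset":[[0,1,8],[0,1,8],[20,1,8],[50,1,8],[60,1,8]],"rot":[[-7,0,0],[-14,0,0],[-21,0,0],[-21,0,0],[-21,0,0]]}'
python3 -m handwheel '{"gripper":[0.92,0.92],"offset":[[0,0,0],[0,0,0]],"rot":[[0,0,0],[0,0,0]]}'
python3 go.py 621.5 -127 -24 86
python3 - <<'E'
from h import *
f=grab_frame("scene"); cv2.imwrite("pics/r5.png",cv2.resize(f[130:230,310:410,::-1],None,fx=6,fy=6,interpolation=cv2.INTER_CUBIC))
E
```

```text
time_s: 21.23
ee_pos: [614.6, -126.4, 61.7]
ee_rot: [170.8, 89.5, 166.2]
force: [-1.7, -0.1, -0.8]
gripper_width: 13.1
time_s: 21.4
ee_pos: [617.5, -127.1, 66.2]
ee_rot: [169.2, 89.9, 164.6]
force: [1.0, -0.2, -0.5]
gripper_width: 13.7
t 21.4 now [ 617.5 -127.1   66.2] yaw 85.4 w 13.7 F [ 1.  -0.2 -0.5]
offset [90.2  0.4  4.2] rotx -0.6 or 359.4 rotvec [-0.6 -0.1 -0. ]
```

View pics/r5.png

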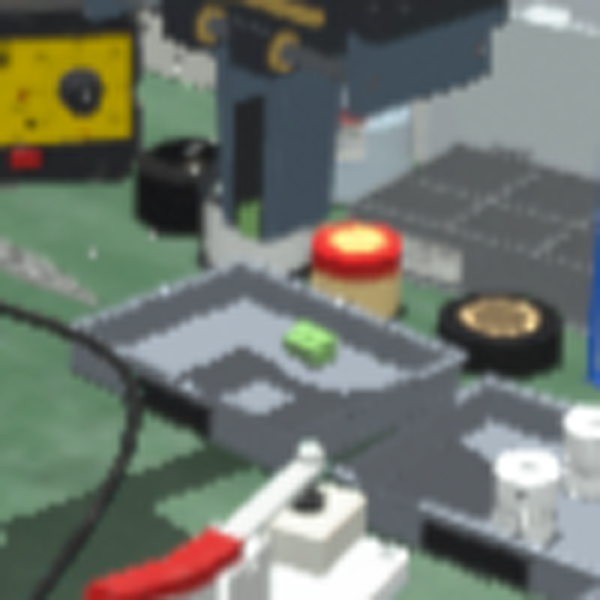

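```bash
python3 -m handwheel '{"gripper":[0.92,0.92,0.92,0.92,0.92],"offset":[[30,0,4],[60,0,4],[77,0,4],[84,0,4],[88,0,4]],"rot":[[0,0,0],[0,0,0],[0,0,0],[0,0,0],[0,0,0]]}'
python3 -m handwheel '{"gripper":[0.92,0.92],"offset":[[0,0,0],[1,0,0]],"rot":[[0,0,0],[0,0,0]]}'
python3 -m handwheel '{"gripper":[0.92,0.92],"offset":[[1,0,0],[1,0,0]],"rot":[[0,0,0],[0,0,0]]}'
```

```text
time_s: 21.87
ee_pos: [622.5, -127.7, -20.7]
ee_rot: [1.1, 90.0, -3.5]
force: [-0.0, -0.2, -0.3]
gripper_width: 13.4
time_s: 22.03
ee_pos: [623.6, -127.9, -20.0]
ee_rot: [-6.6, 89.8, -11.2]
force: [0.2, 0.0, 1.1]
gripper_width: 13.6
time_s: 22.2
ee_pos: [622.9, -127.7, -21.7]
ee_rot: [-5.6, 89.9, -10.1]
force: [-0.0, 0.2, -0.3]
gripper_width: 13.4
```

Run:
```python
from h import *
f=grab_frame("scene"); cv2.imwrite("pics/r6.png",cv2.resize(f[130:230,310:410,::-1],None,fx=6,fy=6,interpolation=cv2.INTER_CUBIC))
```

```text
(no output)
```

View pics/r6.png

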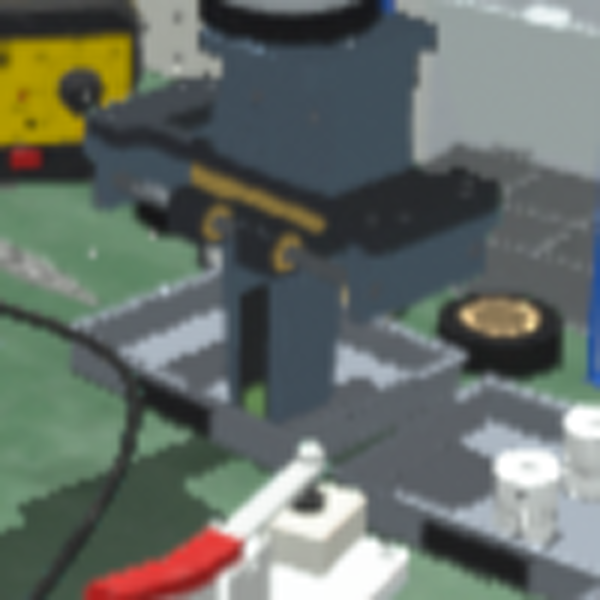

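Lower 1 mm at a time until contact.

```bash
python3 -m handwheel '{"gripper":[0.92,0.92],"offset":[[1.5,0,0],[1.5,0,0]],"rot":[[0,0,0],[0,0,0]]}'
python3 -m handwheel '{"gripper":[0.92,0.92],"offset":[[1.5,0,0],[1.5,0,0]],"rot":[[0,0,0],[0,0,0]]}'
```

```text
time_s: 22.42
ee_pos: [622.1, -127.6, -24.2]
ee_rot: [8.1, 90.0, 3.6]
force: [0.0, -0.2, -0.8]
gripper_width: 13.2
time_s: 22.58
ee_pos: [622.3, -127.6, -24.8]
ee_rot: [0.6, 90.0, -4.0]
force: [-1.1, 0.9, 6.0]
gripper_width: 13.5
```

```bash
python3 -m handwheel '{"gripper":[0.92,0.7,0.7,0.7,0.7],"offset":[[-0.5,0,0],[-0.5,0,0],[-0.5,0,0],[-0.5,0,0],[-20,0,0]],"rot":[[0,0,0],[0,0,0],[0,0,0],[0,0,0],[0,0,0]]}'
python3 -m handwheel '{"gripper":[0.65,0.65,0.65,0.65,0.65],"offset":[[-40,0,0],[-80,0,0],[-120,0,0],[-135,0,0],[-135,0,0]],"rot":[[0,0,0],[0,0,0],[0,0,0],[0,0,0],[0,0,0]]}'
python3 - <<'E'
from h import *
f=grab_frame("scene"); cv2.imwrite("pics/r7.png",cv2.resize(f[130:230,310:410,::-1],None,fx=6,fy=6,interpolation=cv2.INTER_CUBIC))
E
python3 go.py 548 189 130 -12
```

```text
time_s: 23.0
ee_pos: [619.0, -126.9, -9.4]
ee_rot: [171.0, 89.5, 166.5]
force: [0.4, 0.8, 0.2]
gripper_width: 27.6
time_s: 23.42
ee_pos: [625.2, -128.3, 134.5]
ee_rot: [-7.6, 89.4, -12.1]
force: [0.2, 0.0, 1.0]
gripper_width: 32.0
t 23.47 now [ 623.4 -127.8  131.4] yaw 85.5 w 31.5 F [-0.5  0.7 -0.6]
offset [   0.7  309.9 -100.2] rotx 97.5 or -262.5 rotvec [97.5  0.2 -0.2]
```

View pics/r7.png

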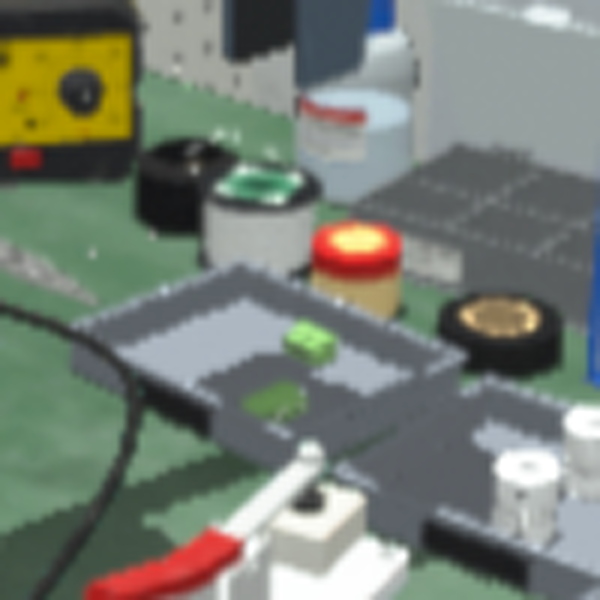

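```bash
python3 -m handwheel '{"gripper":[0.65,0.65,0.65,0.65,0.65],"offset":[[0,38,-12],[0,76,-24],[0,114,-36],[0,152,-48],[0,190,-60]],"rot":[[7,0,0],[14,0,0],[21,0,0],[28,0,0],[35,0,0]]}'
python3 go.py 548 189 130 -12
```

```text
time_s: 23.88
ee_pos: [575.8, 65.6, 126.7]
ee_rot: [-137.5, 89.7, -176.9]
force: [0.7, 0.3, 0.2]
gripper_width: 32.1
t 23.88 now [575.8  65.6 126.7] yaw 50.6 w 32.1 F [0.7 0.3 0.2]
offset [ -3.2  77.7 -99.8] rotx 62.6 or -297.4 rotvec [62.6 -0.1  0.3]
```

```bash
python3 -m handwheel '{"gripper":[0.65,0.65,0.65,0.65,0.65],"offset":[[0,24,-31],[0,48,-62],[0,70,-90],[0,74,-95],[0,74,-95]],"rot":[[7,0,0],[14,0,0],[21,0,0],[28,0,0],[35,0,0]]}'
python3 -m handwheel '{"gripper":[0.65,0.65,0.65,0.65,0.65],"offset":[[0,0,0],[0,0,0],[0,0,0],[0,0,0],[0,0,0]],"rot":[[7,0,0],[14,0,0],[21,0,0],[27.5,0,0],[27.5,0,0]]}'
python3 - <<'E'
from h import *
f=grab_frame("scene"); cv2.imwrite("pics/s1.png",cv2.resize(f[60:220,170:330,::-1],None,fx=4.5,fy=3.7,interpolation=cv2.INTER_CUBIC))
f=grab_frame("top"); cv2.imwrite("pics/s2.png",cv2.resize(f[130:260,130:260,::-1],None,fx=5,fy=4.6,interpolation=cv2.INTER_CUBIC))
E
python3 go.py 548 189 -24 -12
```

```text
time_s: 24.3
ee_pos: [548.4, 184.2, 126.7]
ee_rot: [-99.5, 89.7, -173.4]
force: [0.3, 0.2, 0.4]
gripper_width: 32.1
time_s: 24.72
ee_pos: [549.4, 181.2, 126.8]
ee_rot: [-62.9, 89.8, -164.2]
force: [-0.7, 0.1, 1.0]
gripper_width: 31.7
t 24.82 now [549.8 181.2 127.4] yaw -11.1 w 31.8 F [ 0.4 -0.2  0.6]
offset [151.4  -2.8  -7.5] rotx 0.9 or -359.1 rotvec [0.9 0.1 0.2]
```

View pics/s1.png

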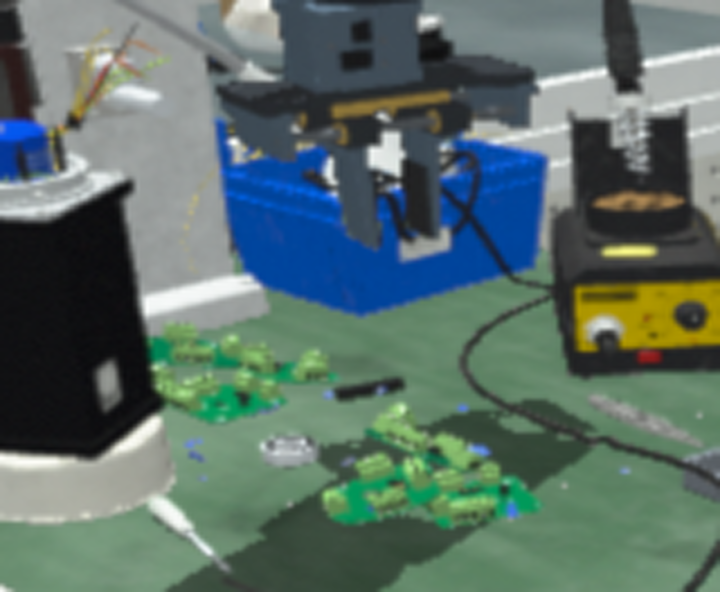

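View pics/s2.png

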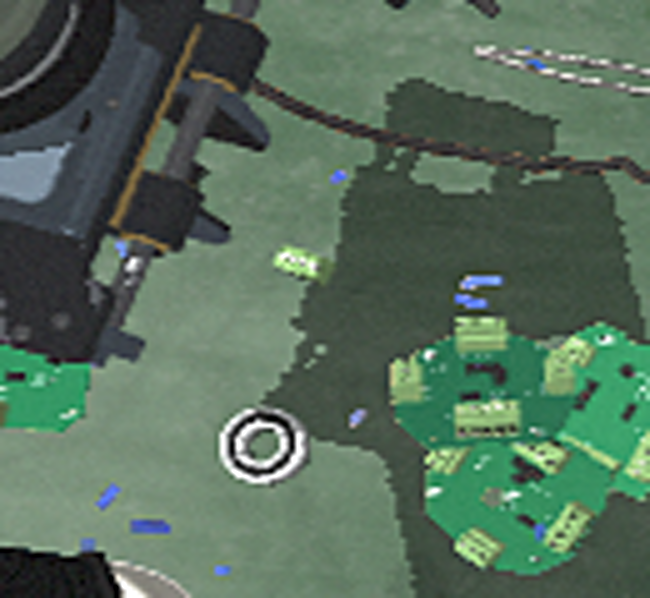

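Run:
```python
from h import *
P=[[549.8,181.2,156],[549.8,181.2,127],[549.9,189.5,7]]
for n,o,k in(("scene",(170,60),(4.5,3.7)),("top",(130,130),(5,4.6))):
    print(n,((proj(n,P)-o)*k).round(0).tolist())
```

```text
scene [[391.0, 236.0], [394.0, 273.0], [401.0, 413.0]]
top [[205.0, 183.0], [231.0, 201.0], [304.0, 263.0]]
```

```bash
python3 -m handwheel '{"gripper":[0.65,0.65,0.65,0.65,0.65],"offset":[[20,-2,-7],[45,-2,-7],[65,-2,-7],[78,-2,-7],[80,-2,-7]],"rot":[[0,0,0],[0,0,0],[0,0,0],[0,0,0],[0,0,0]]}'
python3 -m handwheel '{"gripper":[0.65,0.65],"offset":[[0,0,0],[0,0,0]],"rot":[[0,0,0],[0,0,0]]}'
python3 go.py 548 188.5 -27 -12
python3 - <<'E'
from h import *
f=grab_frame("scene"); cv2.imwrite("pics/s3.png",f[:,:,::-1])
f=grab_frame("top"); cv2.imwrite("pics/s4.png",cv2.resize(f[130:330,0:260,::-1],None,fx=3,fy=2.9,interpolation=cv2.INTER_CUBIC))
E
```

```text
time_s: 25.23
ee_pos: [547.5, 188.0, 45.7]
ee_rot: [-61.4, 89.6, -162.5]
force: [-0.1, 0.3, 0.2]
gripper_width: 31.9
time_s: 25.4
ee_pos: [550.6, 188.9, 49.6]
ee_rot: [127.0, 90.0, 25.9]
force: [0.1, 0.1, -0.0]
gripper_width: 31.4
t 25.4 now [550.6 188.9  49.6] yaw -11.2 w 31.4 F [ 0.1  0.1 -0. ]
offset [76.6 -2.5  0.9] rotx 0.8 or -359.2 rotvec [ 0.8 -0.  -0. ]
```

View pics/s3.png

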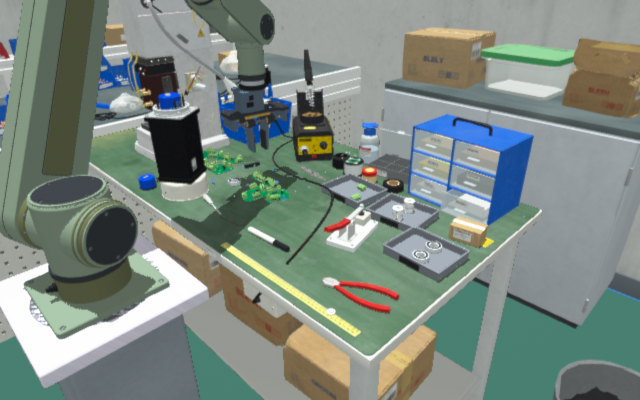

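View pics/s4.png

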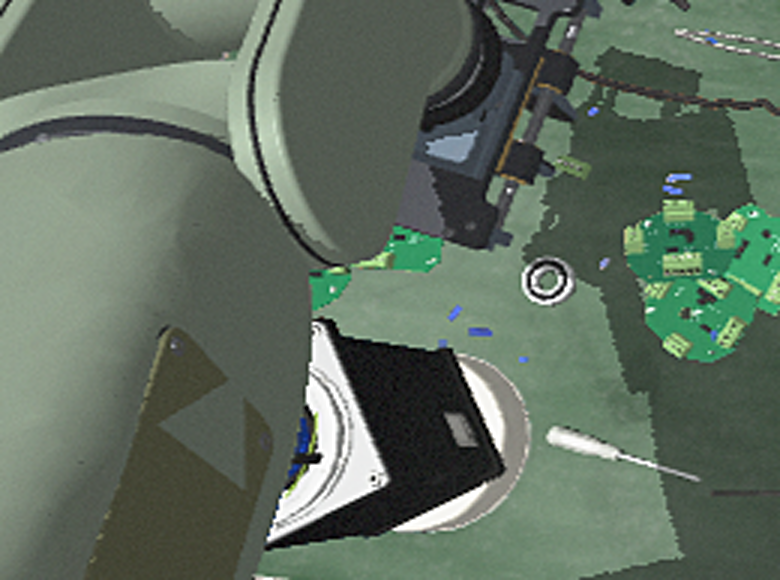

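```bash
python3 -m handwheel '{"gripper":[0.65,0.65,0.65,0.65,0.65],"offset":[[20,-2,1],[40,-2,1],[52,-2,1],[58,-2,1],[58,-2,1]],"rot":[[0,0,0],[0,0,0],[0,0,0],[0,0,0],[0,0,0]]}'
python3 -m handwheel '{"gripper":[0.65],"offset":[[0,0,0]],"rot":[[0,0,0]]}'
python3 go.py 548 188.5 -27 -12
python3 - <<'E'
from h import *
f=grab_frame("scene"); cv2.imwrite("pics/s5.png",cv2.resize(f[110:190,220:300,::-1],None,fx=7,fy=7,interpolation=cv2.INTER_CUBIC))
f=grab_frame("top"); cv2.imwrite("pics/s6.png",cv2.resize(f[150:220,150:230,::-1],None,fx=8,fy=8,interpolation=cv2.INTER_CUBIC))
E
```

```text
time_s: 25.92
ee_pos: [547.6, 188.1, -9.3]
ee_rot: [-64.8, 89.9, -166.0]
force: [0.3, -0.3, 0.7]
gripper_width: 31.9
time_s: 26.0
ee_pos: [548.7, 188.4, -8.1]
ee_rot: [122.2, 89.9, 21.0]
force: [0.4, -0.2, 1.3]
gripper_width: 31.9
t 26.0 now [548.7 188.4  -8.1] yaw -11.2 w 31.9 F [ 0.4 -0.2  1.3]
offset [18.9 -0.7  0.1] rotx 0.8 or -359.2 rotvec [ 0.8 -0.  -0.1]
```

View pics/s5.png

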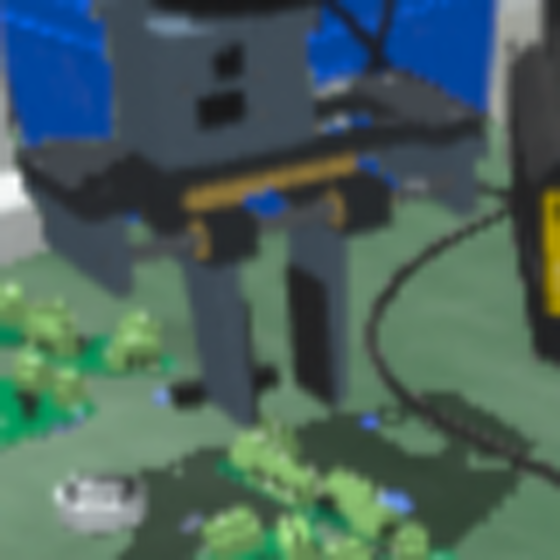

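View pics/s6.png

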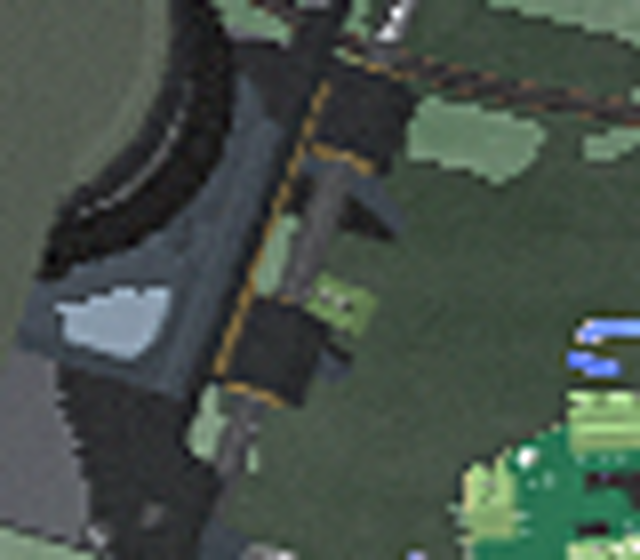

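```bash
python3 -m handwheel '{"gripper":[0.65,0.65,0.65,0.65],"offset":[[4,0,3],[10,0,3],[15,0,3],[18,0,3]],"rot":[[0,0,0],[0,0,0],[0,0,0],[0,0,0]]}'
python3 -m handwheel '{"gripper":[0.65,0.65],"offset":[[0,0,0],[0,0,0]],"rot":[[0.8,0,0],[0.8,0,0]]}'
python3 -m handwheel '{"gripper":[0.95,0.95,0.95,0.95,0.95],"offset":[[0,0,0],[0,0,0],[0,0,0],[0,0,0],[0,0,0]],"rot":[[0,0,0],[0,0,0],[0,0,0],[0,0,0],[0,0,0]]}' 25
python3 -m handwheel '{"gripper":[0.95,0.95,0.95,0.95,0.95],"offset":[[0,0,0],[-3,0,0],[-30,0,0],[-70,0,0],[-110,0,0]],"rot":[[0,0,0],[0,0,0],[0,0,0],[0,0,0],[0,0,0]]}'
python3 - <<'E'
from h import *
f=grab_frame("top"); cv2.imwrite("pics/s7.png",cv2.resize(f[130:230,130:230,::-1],None,fx=6,fy=6,interpolation=cv2.INTER_CUBIC))
f=grab_frame("scene"); cv2.imwrite("pics/s8.png",cv2.resize(f[80:180,210:310,::-1],None,fx=6,fy=6,interpolation=cv2.INTER_CUBIC))
E
```

```text
time_s: 26.43
ee_pos: [546.9, 185.1, -27.6]
ee_rot: [-68.9, 89.9, -170.1]
force: [-0.7, -0.3, 0.2]
gripper_width: 32.0
time_s: 26.6
ee_pos: [547.2, 185.3, -27.2]
ee_rot: [-70.1, 90.0, -172.2]
force: [-0.6, 1.1, 0.6]
gripper_width: 32.0
time_s: 27.02
ee_pos: [547.6, 185.4, -26.6]
ee_rot: [128.4, 90.0, 26.3]
force: [0.4, 0.5, 0.7]
gripper_width: 11.1
time_s: 27.43
ee_pos: [546.2, 184.9, 83.5]
ee_rot: [-61.9, 89.8, -164.0]
force: [1.9, 0.1, -0.3]
gripper_width: 11.6
```

View pics/s7.png

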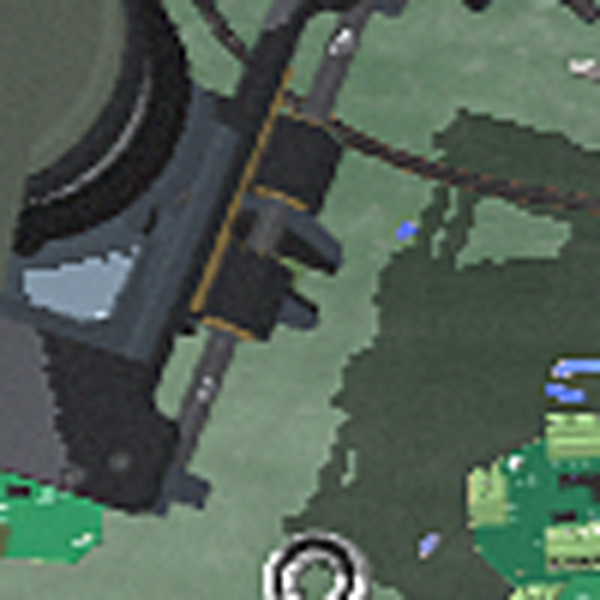

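View pics/s8.png

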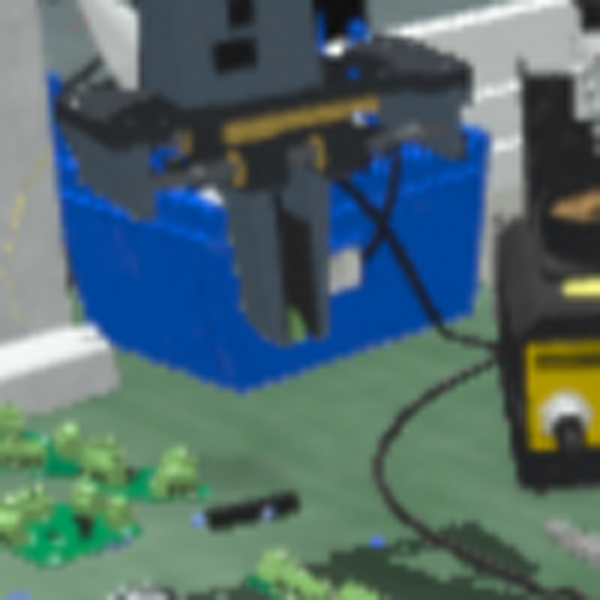

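```bash
python3 -m handwheel '{"gripper":[0.95,0.95,0.95],"offset":[[-30,0,0],[-42,0,0],[-42,0,0]],"rot":[[7,0,0],[14,0,0],[20,0,0]]}'
python3 go.py 627 -65 128 -84
```

```text
time_s: 27.78
ee_pos: [549.3, 185.9, 128.3]
ee_rot: [140.9, 89.6, 18.5]
force: [0.4, -0.3, 0.1]
gripper_width: 11.3
t 27.78 now [549.3 185.9 128.3] yaw -32.4 w 11.3 F [ 0.4 -0.3  0.1]
offset [  0.3 199.9 170.3] rotx 51.6 or -308.4 rotvec [51.6 -0.4 -0.1]
```

```bash
python3 -m handwheel '{"gripper":[0.95,0.95,0.95,0.95,0.95],"offset":[[0,28,24],[0,57,48],[0,86,73],[0,115,98],[0,144,123]],"rot":[[7,0,0],[14,0,0],[21,0,0],[28,0,0],[35,0,0]]}'
python3 go.py 627 -65 128 -84
```

```text
time_s: 28.2
ee_pos: [604.1, 3.0, 124.7]
ee_rot: [-31.6, 90.0, 171.1]
force: [0.8, 0.3, -1.0]
gripper_width: 11.5
t 28.2 now [604.1   3.  124.7] yaw -67.3 w 11.5 F [ 0.8  0.3 -1. ]
offset [-3.3 71.6  5.1] rotx 16.7 or -343.3 rotvec [16.7  0.   0. ]
```

```bash
python3 -m handwheel '{"gripper":[0.95,0.95,0.95,0.95,0.95],"offset":[[0,36,2],[0,66,5],[0,68,5],[25,68,5],[55,68,5]],"rot":[[7,0,0],[14,0,0],[16.7,0,0],[16.7,0,0],[16.7,0,0]]}'
python3 -m handwheel '{"gripper":[0.95,0.95],"offset":[[0,0,0],[0,0,0]],"rot":[[0,0,0],[0,0,0]]}'
python3 go.py 627 -65 -21 -84
python3 - <<'E'
from h import *
f=grab_frame("scene"); cv2.imwrite("pics/t1.png",cv2.resize(f[130:230,310:410,::-1],None,fx=6,fy=6,interpolation=cv2.INTER_CUBIC))
E
```

```text
time_s: 28.62
ee_pos: [628.2, -61.2, 71.4]
ee_rot: [168.9, 89.7, -4.9]
force: [-0.1, 0.3, -1.0]
gripper_width: 11.5
time_s: 28.78
ee_pos: [624.6, -59.8, 68.5]
ee_rot: [-14.4, 89.7, 171.9]
force: [-0.4, -0.1, 0.3]
gripper_width: 11.5
t 28.78 now [624.6 -59.8  68.5] yaw -83.7 w 11.5 F [-0.4 -0.1  0.3]
offset [89.5  5.6 -2.2] rotx 0.3 or -359.7 rotvec [0.3 0.3 0.1]
```

View pics/t1.png

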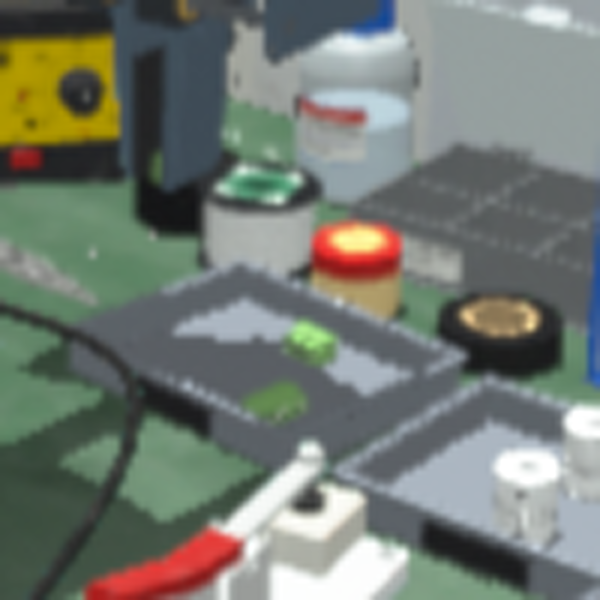

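```bash
python3 -m handwheel '{"gripper":[0.95,0.95,0.95,0.95,0.95],"offset":[[30,6,-1],[60,6,-1],[76,6,-1],[84,6,-1],[88,6,-1]],"rot":[[0,0,0],[0,0,0],[0,0,0],[0,0,0],[0,0,0]]}'
python3 -m handwheel '{"gripper":[0.95,0.95],"offset":[[1,0,0],[1,0,0]],"rot":[[0,0,0],[0,0,0]]}'
python3 - <<'E'
from h import *
f=grab_frame("scene"); cv2.imwrite("pics/t2.png",cv2.resize(f[130:230,310:410,::-1],None,fx=6,fy=6,interpolation=cv2.INTER_CUBIC))
E
```

```text
time_s: 29.25
ee_pos: [628.5, -65.6, -17.5]
ee_rot: [171.3, 89.9, -2.4]
force: [0.2, 0.6, 0.6]
gripper_width: 11.7
time_s: 29.42
ee_pos: [629.2, -65.8, -17.3]
ee_rot: [168.8, 89.8, -4.9]
force: [0.7, 0.1, 0.2]
gripper_width: 11.5
```

View pics/t2.png

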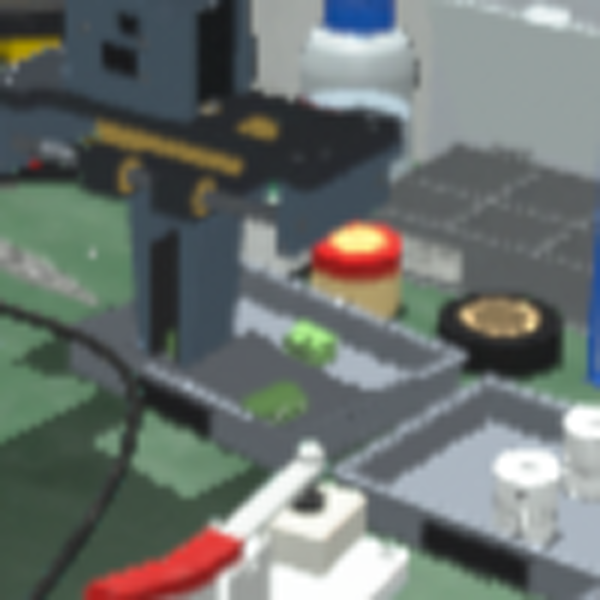

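```bash
python3 -m handwheel '{"gripper":[0.95,0.95,0.95],"offset":[[2,0,0],[4,0,0],[4,0,0]],"rot":[[0,0,0],[0,0,0],[0,0,0]]}'
python3 -m handwheel '{"gripper":[0.95,0.95],"offset":[[1.5,0,0],[1.5,0,0]],"rot":[[0,0,0],[0,0,0]]}'
```

```text
time_s: 29.72
ee_pos: [627.9, -65.8, -22.7]
ee_rot: [-175.4, 90.0, 10.9]
force: [0.8, 0.0, 1.0]
gripper_width: 11.6
time_s: 29.88
ee_pos: [628.2, -65.8, -23.7]
ee_rot: [173.2, 90.0, -0.6]
force: [-0.1, -0.2, 4.3]
gripper_width: 11.8
```

Contact (4 N). Release.

```bash
python3 -m handwheel '{"gripper":[0.95,0.74,0.74,0.74,0.74],"offset":[[-0.5,0,0],[-0.5,0,0],[-0.5,0,0],[-0.5,0,0],[-20,0,0]],"rot":[[0,0,0],[0,0,0],[0,0,0],[0,0,0],[0,0,0]]}'
python3 -m handwheel '{"gripper":[0.74,0.74,0.74,0.74,0.74],"offset":[[-40,0,0],[-80,0,0],[-120,0,0],[-150,0,0],[-150,0,0]],"rot":[[0,0,0],[0,0,0],[0,0,0],[0,0,0],[0,0,0]]}'
python3 go.py 450 100 250
```

```text
time_s: 30.3
ee_pos: [624.6, -65.4, -7.9]
ee_rot: [-13.8, 89.5, 172.5]
force: [-1.1, -0.0, -0.4]
gripper_width: 23.6
time_s: 30.72
ee_pos: [632.2, -66.3, 153.5]
ee_rot: [167.2, 89.2, -6.5]
force: [0.3, -0.1, 0.1]
gripper_width: 23.6
t 30.72 now [632.2 -66.3 153.5] yaw -83.7 w 23.6 F [ 0.3 -0.1  0.1]
offset [ -99.4 -184.9  161.6]
```

Move the arm out of the views and check everything.

```bash
python3 -m handwheel '{"gripper":[0.74,0.74,0.74,0.74,0.74],"offset":[[-10,-25,25],[-20,-50,55],[-30,-80,80],[-40,-105,105],[-50,-130,130]],"rot":[[0,0,0],[0,0,0],[0,0,0],[0,0,0],[0,0,0]]}'
python3 -m handwheel '{"gripper":[0.74,0.74,0.74],"offset":[[0,-25,25],[0,-45,30],[0,-45,30]],"rot":[[0,0,0],[0,0,0],[0,0,0]]}'
python3 - <<'E'
from h import *
f=grab_frame("top"); cv2.imwrite("pics/u1.png",cv2.resize(f[110:270,280:510,::-1],None,fx=3.4,fy=3.4,interpolation=cv2.INTER_CUBIC))
f=grab_frame("scene"); cv2.imwrite("pics/u2.png",cv2.resize(f[160:290,310:480,::-1],None,fx=4.6,fy=4.6,interpolation=cv2.INTER_CUBIC))
print(state()["ee_pos"],state()["force"],state()["qvel"].round(2))
E
```

```text
time_s: 31.13
ee_pos: [482.5, 50.1, 195.3]
ee_rot: [-15.8, 89.9, 170.4]
force: [-0.7, 0.5, 0.3]
gripper_width: 23.5
time_s: 31.38
ee_pos: [447.3, 93.1, 195.6]
ee_rot: [-73.9, 89.9, 112.6]
force: [0.4, -0.7, -0.7]
gripper_width: 23.8
[449.59996369  90.83418344 195.4820191 ] [0.47702873 0.72873751 0.83677621] [-1.65  1.03 -1.03 -0.25  0.24  0.04]
```

View pics/u1.png

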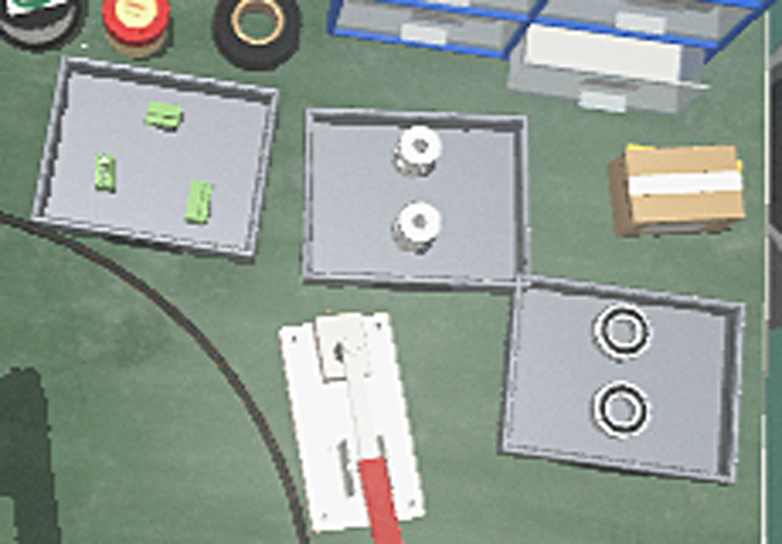

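View pics/u2.png

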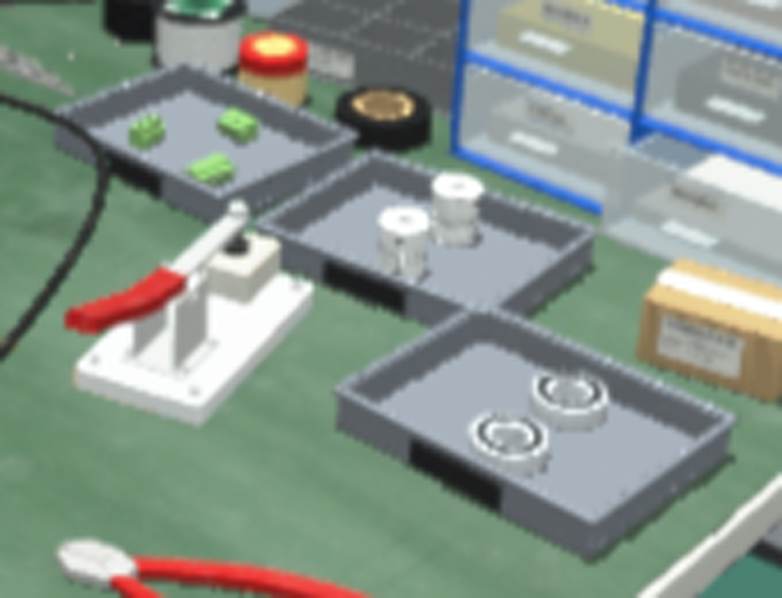

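Both views show the four parts in the right trays and upright. In the top crop they are at (105,172) and (199,201) for the blocks, (418,225) for the coupling and (621,410) for the bearing. Settling, then handing in.

```bash
python3 -m handwheel '{"gripper":[0.74,0.74,0.74,0.74],"offset":[[0,0,0],[0,0,0],[0,0,0],[0,0,0]],"rot":[[0,0,0],[0,0,0],[0,0,0],[0,0,0]]}'
python3 -c "
from workcell import *
print(job_done())"
```

```text
time_s: 31.82
ee_pos: [450.1, 90.0, 195.3]
ee_rot: [7.3, 90.0, -166.5]
force: [-0.2, 0.0, 0.5]
gripper_width: 23.9
the job is handed in; nothing more can be done
None
```

All four parts are in their trays, and the job was handed in at about 32 s of the 93 s allowed. The bearing, the one farthest to the robot's right, lies in the bearing tray. The coupling stands in the coupling tray, and both terminal blocks lie flat in the terminal tray.

- **Last checks:** the final top and scene pictures show each part on the floor of its tray, the same way up as it started and clear of the sample. The gripper is empty and well above the bench, and nothing else appears to have moved. The largest wrist force I saw was about 20 N, when the coupling met its tray floor.
- **Height disagreement:** the reported tool height was about 29 mm below the fingertips' true height seen in the pictures. My first attempt to close on the bearing therefore shut in the air above it. After that I went by the pictures and by touching the tray floors.
- **Smaller mismatches:** the reported finger opening was about 1 to 2 mm under the real part widths, and the reported x position was a few millimetres off. Neither affected the result.

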